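Load the dynamics cart and hold it cocked against the spring launcher

TASK

Get the physics cart ready for the launch demonstration: put the steel weight bar in the cart's tray, set the cart with all its wheels between the rails of the track, steel plate towards the red spring launcher, and push it back until the plate is firmly against both stop pads of the launcher. Do not ram the stop or disturb the mug, notebook, pencil and eraser, and finish while still holding the cart pressed there, ready to be let go later.

Things in the scene. Friction and masses are not known exactly. Their poses are not given: they have to be found in the camera images.
- track: fixed aluminium track, 460 (x) x 80 mm; origin on the table under its middle; x points along it, away from the launcher. Deck for the wheels 24 mm above the table; rails at both sides stand 6 mm above the deck, sloping to lead the wheels in, 62 mm apart at the deck. Red launcher housing at x -221 to -185 mm (76 mm high), black buffer from x +203 mm (64 mm high)
- stop_pads: the hard stop: two black rubber pads, 13 mm across, fixed on the launcher's front at the track's y = +-24 mm, 25 mm above the deck; origin and axes as the track. The pad faces lie at the track's x = -174 mm, so with the plate against them the cart's origin is at x = -109, y = 0, z = 24 mm of the track
- stop_face (a point): point midway between the two stop pads, in the plane of their faces, 25 mm above the deck; axes as the track
- plunger (a joint): travel in m of the launcher's sprung plunger: 0 fully out, grows as it is pushed in (towards the track's -x); 0.025 when its tip is level with the pad faces, 0.029 at most. It pushes back with 2 N at the start and 200 N/m more, about 7 N at the stop, and springs out when let go
- plunger_tip (a point): centre of the front face of the plunger's black tip (21 mm across), 25 mm above the deck, midway between the pads and 25 mm in front of them when out; clear of it and of the buffer, the cart's origin can stand at the track's x = -75 to +130 mm
- cart: blue dynamics cart, 131 mm long (x), body 50 mm wide (53 over the wheels), 39 mm high, 0.29 kg, rolls freely along x; origin on the ground under its middle. Front (+x): black rubber buffer, white band on top; rear: steel plate 65 mm behind the origin. Straight sides from 19 to 39 mm above the ground to grip across 50 mm, between the wheels (26 mm in diameter, at x = +-42 mm)
- cart_plate (a point): centre of the outer face of the cart's rear steel strike plate (46 x 26 mm), 25 mm above the wheels' ground; axes as the cart
- cart_tray (a point): centre of the floor of the open tray in the cart's top, 29 mm above the cart's origin; 76 (x) x 40 mm inside, walls 10 mm high; axes as the cart
- weight_bar: plain steel weight bar, 64 mm (x) x 30 mm (y) x 28 mm high, about 0.4 kg, lying flat; origin at the centre of its underside. It fits the cart's tray lengthwise with 5 mm to spare all round (either end first) and stands 18 mm out of it
- mug: white mug, 78 mm across, 97 mm high, to the right of the launcher; to be left alone
- notebook: black notebook, 210 x 153 x 16 mm, left of the track; to be left alone
- pencil: yellow pencil, 165 mm long, at the near edge of the table; to be left alone
- eraser: eraser in a blue sleeve, 42 x 20 x 12 mm, at the near edge of the table; to be left alone
There are look-alikes about, which are no part of the job. Of the things that look like the weight_bar, take the one that is farthest to the robot's right at the start.

How it is judged:
On the way:
1. the cart stands on the deck between the rails, steel plate towards the launcher, with the weight bar in its tray (z of cart in the frame of track between 0.021 and 0.027 m and y of cart in the frame of track between -0.007 and 0.007 m and angle between the x axis of cart and the x axis of track, either way round below 0.1 rad and x of plunger_tip in the frame of cart below -0.05 m and z of weight_bar in the frame of cart_tray between -0.003 and 0.004 m and x of weight_bar in the frame of cart_tray between -0.009 and 0.009 m and y of weight_bar in the frame of cart_tray between -0.009 and 0.009 m), for 0.1 s.
At the end, for the whole second after the job is handed in: Fingers still on the cart or bar (over 1 N); plunger in over 23.5 mm, pushing over 4 N; 0.8 to 40 N on the stop pads; plate within 8 mm of the stop's centre, wheels on the deck (3 mm up, 7 mm sideways, 0.06 rad), cart still; bar flat on the tray floor (4 mm up, 9 mm from its centre) (value of joint plunger above 0.0235 m and contact force between cart and stop_pads between 0.8 and 40 N and contact force between cart and plunger above 4 N and (contact force between the fingers and cart above 1 N or contact force between the fingers and weight_bar above 1 N) and distance between cart_plate and stop_face below 0.008 m and angle between the x axis of cart and the x axis of track, either way round below 0.06 rad and z of cart in the frame of track between 0.021 and 0.027 m and y of cart in the frame of track between -0.007 and 0.007 m and z of weight_bar in the frame of cart_tray between -0.003 and 0.004 m and x of weight_bar in the frame of cart_tray between -0.009 and 0.009 m and y of weight_bar in the frame of cart_tray between -0.009 and 0.009 m and linear speed of cart below 0.01 m/s); the arm keeps its last pose, push and grip.
It fails at once if the cart rams the stop (over 60 N on the pads) (contact force between cart and stop_pads above 60 N).
It fails at once if a bystander is disturbed (mug, notebook, pencil or eraser moved more than 20 mm) (distance of any of mug, notebook, pencil, eraser from where it was at the start of the episode above 0.02 m).
It also fails if it takes over 58 s, if anything falls off the work surface, if the arm or the gripper's body presses on something with over 40 N, if the wrist force passes 120 N, or if a joint passes its speed limit or range.

ROBOT

A 6-joint arm with a two-finger parallel gripper is mounted at the origin on a cart in front of the work surface, level with it; the furniture and walls round the work are solid. World frame = base frame: x ahead of the robot, y to its left, z up, the work surface at z = 0. Lengths are in m, angles in rad, forces in N, time in s.
With the tool pointing down it reaches from about 0.35 to 0.85 m from the base axis. Payload 8.1 kg.
Tool frame: the origin (TCP) lies on the centre line of the jaws, within the pads' length; the fingertips stand robot.tip_reach ahead of it and the grasp point (between the pads) lies 5 mm behind it (robot.tip_reach is the distance from the TCP to the fingertips, in m); z points along the fingers, y is the direction in which the jaws open and shut (so a half turn about z gives the same grasp; the last joint's range is limited). The gripper opens to 93 mm and grips with 3 to 60 N. Pads are 15 mm wide; open, the fingers measure 128 mm over their backs; the gripper's body (75 mm by 188 mm) begins 65 mm behind the grasp point.
Start: joints at [1.036, 0.13, 1.488, -0, 1.523, -0.085], TCP at [0.261, 0.54, 0.233] pointing down, gripper open.
Joint ranges: [-2.96, 2.96], [-0.89, 2.26], [0.02, 2.5], [-1.34, 4.48], [0, 2.73], [-2.66, 2.66]. Speed limits (rad/s): [2.39, 2.39, 2.79, 3.14, 3.14, 3.14].

INTERFACE

Orientations are given as a rotation vector (axis times angle).
In Python, from plant import sensors, read_camera, robot gives the robot as it stands.
- The arm moves only by the tool play_rows, never from a script. Its argument "series" is a list that holds one entry, the list of rows, each a list of 5 numbers: the closure, from -1 (fully open) to 1 (shut), then the shift along the world's x, y, z in m, then the turn about the world's z in rad. A call has 1 to 8 rows; each row is the pose to reach, as a shift and turn from the pose commanded when the call began; what a row does not reach only later rows make up. A row lasts 1/10 s, in which the tool goes at most 50 mm and 8.59 degrees, less where a joint would pass 70% of its speed; a pose out of reach is approached as far as the arm can. A call with a gripper value outside its range is refused whole. The fingers move at their own pace and stop on an object; "force" is the grip in N (left out, the last holds). Time passes only in rows, so rows that repeat a pose let the fingers close. It gives the time, the measured TCP pose, the force and the opening at its end, in the units of the state.
- sensors.read_state(): the state, without advancing time (a new reading comes with each control period).
- read_camera(name): name is "scene" or "top"; returns a dict with "color" (400x640x3 uint8, red, green, blue), "range_z" (400x640 float32, m along the optical axis (not along the pixel's ray), 0 where there is no reading), "intrinsics" (3x3 intrinsics, pixels), "rvec" (rotation vector, rad) and "tvec" (3), from world to camera coordinates, as OpenCV has them. Camera axes: x right, y down, z forward; pixel columns grow to the right and rows downward; lengths in m; the calibration is good to about 2 mm. A picture is of the moment at which its call begins.
- robot.close_job(): hands the job in, once; it reports no verdict.
The state is a dict: "t": time; "q": joint angles; "dq": joint speeds; "joint_torque": joint torques, N m; "tool_pos": TCP position; "orientation": TCP orientation; "force": force on the tool from outside, world axes, zero at the start; "wrist_torque": the same for the moment, N m; "opening": finger opening in m.
Only numpy, scipy, OpenCV 4.12 (cv2) and the standard library are available. Lean on these libraries where they do the work, as an engineer would, in place of code of your own. Each camera call takes 0.05 s, during which the arm holds its last target.

## Working session

There is one attempt and no reset: what is moved stays moved. The work goes in short steps, Python scripts to look and compute and a tool call to move; the robot and the scene stay as the last step left them, time stands still between calls to the robot, and variables do not carry over. Pictures are saved under pics/ and viewed, and the job is handed in when it is done.

Besides the shell and the picture viewer there is one more tool, called after ">>>" by a JSON object that holds its "name" and its "arguments", one argument or row to a line. play_rows: Moves the arm, as the interface text tells. Its arguments: {"type":"object","properties":{"series":{"type":"array","items":{"type":"array","items":{"type":"array","items":{"type":"number"}}}},"force":{"type":"number"}},"required":["series"]}

```bash
mkdir -p pics; ls
python3 - <<'E'
from plant import sensors, read_camera, robot
import cv2,numpy as np
s=sensors.read_state();print(s); print(robot.tip_reach)
for n in("scene","top"):
    c=read_camera(n);cv2.imwrite(f"pics/{n}0.png",c["color"][...,::-1]);np.savez(f"{n}0.npz",**c)
    print(n,c["intrinsics"],c["rvec"],c["tvec"])
E
```

```text
pics
{'t': 0.0, 'q': array([ 1.03562674e+00,  1.31156503e-01,  1.48928458e+00,  2.67027709e-05,
        1.52297804e+00, -8.53763897e-02]), 'dq': array([-0.00079922, -0.00099792, -0.00082529,  0.00110369,  0.00073121,
        0.0008762 ]), 'joint_torque': array([ 3.29549432e-03, -5.59851122e+01, -4.91743612e+01,  7.69353448e-02,
        3.56179581e-02, -1.84624719e-04]), 'tool_pos': array([0.26054955, 0.53987613, 0.23158729]), 'orientation': array([-7.00464354e-01, -3.06190849e+00,  2.71871483e-03]), 'force': array([0.47707061, 0.84045135, 0.30589406]), 'wrist_torque': array([-0.00466242, -0.04459974,  0.03346877]), 'opening': 0.09275437427480353}
0.014
scene [[373.87511849   0.         316.57290033]
 [  0.         373.87511849 201.56066237]
 [  0.           0.           1.        ]] [ 1.93843345 -0.62863685  0.42068279] [-0.37571896  0.19415325  0.8957483 ]
top [[424.15846039   0.         314.10496722]
 [  0.         424.15846039 208.37438913]
 [  0.           0.           1.        ]] [ 2.14946188 -2.16715821  0.16064722] [0.07562645 0.53392584 1.22545688]
```

View pics/scene0.png

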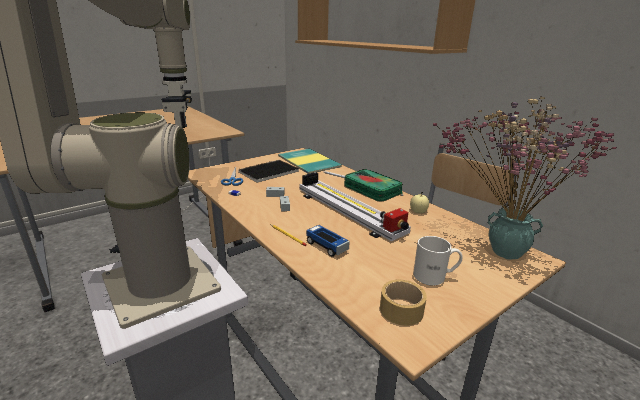

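View pics/top0.png

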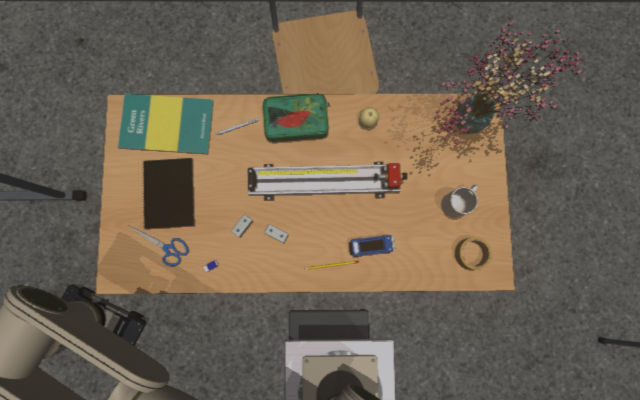

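```bash
cat > h.py <<'E'
import cv2,numpy as np
class Cam:
    def __init__(s,c):
        s.c=c["color"];s.z=c["range_z"];s.K=c["intrinsics"];s.R=cv2.Rodrigues(np.asarray(c["rvec"],float))[0];s.t=np.asarray(c["tvec"],float).ravel();s.rv=np.asarray(c["rvec"],float)
    def plane(s,uv,h):
        uv=np.atleast_2d(np.asarray(uv,float));d=np.c_[uv,np.ones(len(uv))]@np.linalg.inv(s.K).T@s.R
        o=-s.R.T@s.t;return o+d*((h-o[2])/d[:,2])[:,None]
    def cloud(s):
        v,u=np.mgrid[0:s.z.shape[0],0:s.z.shape[1]]
        p=np.stack([u,v,np.ones_like(u)],-1)@np.linalg.inv(s.K).T*s.z[...,None]
        return (p-s.t)@s.R
    def proj(s,p): return cv2.projectPoints(np.atleast_2d(np.asarray(p,float)),s.rv,s.t,s.K,None)[0][:,0]
def tri(c1,uv1,c2,uv2):
    P=[c.K@np.c_[c.R,c.t] for c in(c1,c2)]
    X=cv2.triangulatePoints(P[0],P[1],np.float64(uv1).reshape(2,1),np.float64(uv2).reshape(2,1));return (X[:3]/X[3]).ravel()
def load(n): return Cam(np.load(n))
def crop(c,x0,y0,w,h,k,f): cv2.imwrite(f,cv2.resize(c.c[y0:y0+h,x0:x0+w,::-1],None,fx=k,fy=k,interpolation=cv2.INTER_CUBIC))
E
python3 - <<'E'
from h import *
t=load("top0.npz");s=load("scene0.npz")
crop(t,225,150,190,130,4,"pics/t_crop.png");crop(s,255,170,170,100,4.6,"pics/s_crop.png")
P=t.cloud()
for n,(u,v) in dict(barL=(242,226),barR=(277,234),cart=(372,245),cartf=(356,246),trk=(300,189),red=(395,176),mug=(460,200),table=(300,250)).items(): print(n,P[v,u].round(3))
E
```

```text
barL [0.484 0.285 0.029]
barR [0.46  0.182 0.029]
cart [ 0.425 -0.099  0.028]
cartf [ 0.422 -0.051  0.034]
trk [0.595 0.113 0.024]
red [ 0.623 -0.165  0.075]
mug [ 0.561 -0.375  0.01 ]
table [ 0.413  0.114 -0.   ]
```

View pics/t_crop.png

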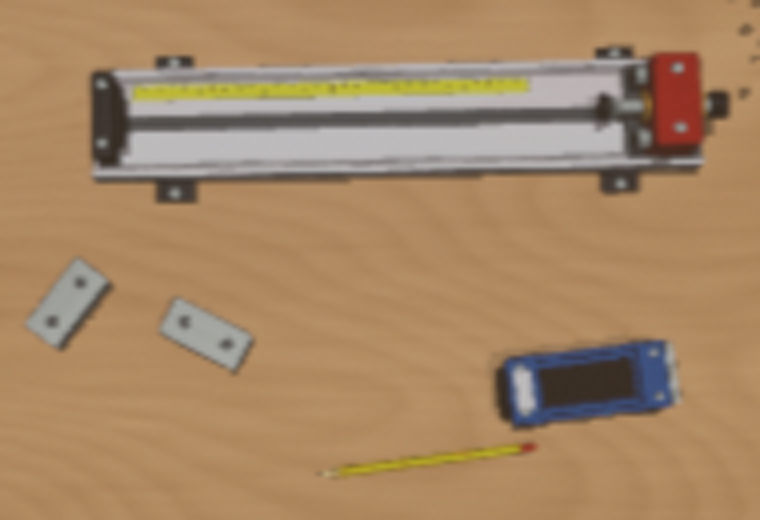

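View pics/s_crop.png

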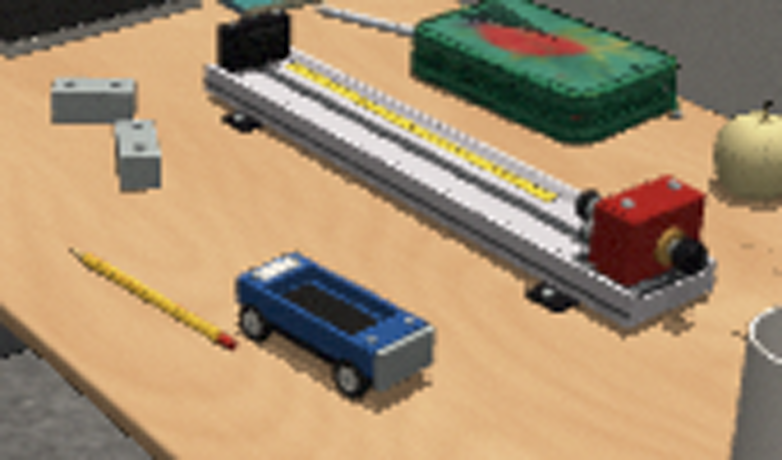

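The weight-bar look-alikes are at top-view pixels (242,226), y≈0.285, and (277,234), y≈0.18. The one farthest right is (277,234). The crop confirms this: it is the second grey bar, beside the first. The cart is at (372,245) with its white band to the left and its plate to the right, so it already faces roughly the correct way.

```bash
cat > m.py <<'E'
from h import *
def rect(P):
    r=cv2.minAreaRect(P.astype(np.float32));b=cv2.boxPoints(r);e=b[1]-b[0],b[2]-b[1]
    l=max(e,key=np.linalg.norm);a=np.arctan2(l[1],l[0])
    if a<0:a+=np.pi
    return np.array(r[0]),sorted(r[1]),a,b
def comp(c,mask,uv):
    n,l=cv2.connectedComponents(mask.astype(np.uint8),connectivity=4)
    return l==l[uv[1],uv[0]]
E
python3 - <<'E'
from m import *
t=load("top0.npz");s=load("scene0.npz")
for nm,c,uvb,uvc in(("top",t,(277,234),(361,237)),("scene",s,None,None)):
    P=c.cloud();C=c.c.astype(int);hsv=cv2.cvtColor(c.c,cv2.COLOR_RGB2HSV)
    # bar
    near=(abs(P[...,0]-.46)<.06)&(abs(P[...,1]-.18)<.06)
    m=near&(hsv[...,1]<50)&(hsv[...,2]>120)&(P[...,2]>.02)
    print(nm,"bar n",m.sum(),"z med/max",np.median(P[m][:,2]),P[m][:,2].max())
    ys,xs=np.nonzero(m); print(xs.min(),xs.max(),ys.min(),ys.max())
    z=np.percentile(P[m][:,2],60)
    print(" rect depth",[np.round(x,4) for x in rect(P[m][:,:2])[:3]])
    cs=max(cv2.findContours(m.astype(np.uint8),0,1)[0],key=len)[:,0]
    print(" rect ray",[np.round(x,4) for x in rect(c.plane(cs,.028)[:,:2])[:3]])
    # cart
    near=(abs(P[...,0]-.42)<.06)&(abs(P[...,1]+.10)<.1)
    m=near&(P[...,2]>.012)
    b=near&(hsv[...,0]>100)&(hsv[...,0]<125)&(hsv[...,1]>120)&(P[...,2]>.03)
    print(" cart z",np.percentile(P[b][:,2],[50,90,99]))
    for k,mm in(("all",m),("blue",b)):
        print("  ",k,[np.round(x,4) for x in rect(P[mm][:,:2])[:3]])
        cs=max(cv2.findContours(mm.astype(np.uint8),0,1)[0],key=len)[:,0]
        print("   ray",[np.round(x,4) for x in rect(c.plane(cs,.039)[:,:2])[:3]])
    # track
    near=(abs(P[...,0]-.6)<.1)&(abs(P[...,1]-.06)<.3)
    m=near&(P[...,2]>.015)&(P[...,2]<.035)
    print(" track",[np.round(x,4) for x in rect(P[m][:,:2])[:3]], "deck z",np.percentile(P[m][:,2],[10,50,90]))
    m=near&(hsv[...,0]<8)&(hsv[...,1]>150)&(hsv[...,2]>100)&(P[...,2]>.065)
    print(" red",m.sum(),[np.round(x,4) for x in rect(P[m][:,:2])[:3]],np.median(P[m][:,2]))
    m=near&(hsv[...,0]>22)&(hsv[...,0]<35)&(hsv[...,1]>120)&(P[...,2]>.015)
    print(" yellow",m.sum(),[np.round(x,4) for x in rect(P[m][:,:2])[:3]])
E
```

```text
top bar n 197 z med/max 0.028306717237397725 0.0350671530764926
265 287 225 241
 rect depth [array([0.4626, 0.1848]), array([0.029 , 0.0617]), np.float32(1.092)]
 rect ray [array([0.4628, 0.1848]), array([0.0291, 0.0613]), np.float32(1.1009)]
 cart z [0.03850015 0.04168635 0.04452781]
   all [array([ 0.4223, -0.0941]), array([0.0628, 0.1429]), np.float32(1.7979)]
   ray [array([ 0.4229, -0.0968]), array([0.0533, 0.1323]), np.float32(1.6793)]
   blue [array([ 0.4228, -0.0972]), array([0.0415, 0.1101]), np.float32(1.6626)]
   ray [array([ 0.4283, -0.1434]), array([0.0147, 0.0381]), np.float32(3.11)]
 track [array([0.6171, 0.0642]), array([0.1536, 0.4888]), np.float32(1.7572)] deck z [0.02125859 0.02517878 0.03032877]
 red 245 [array([ 0.6287, -0.1616]), array([0.0337, 0.0668]), np.float32(0.0221)] 0.07593706990672261
 yellow 286 [array([0.6483, 0.0899]), array([0.0103, 0.2948]), np.float32(1.5885)]
scene bar n 64 z med/max 0.027346013962207268 0.029303780791561783
280 289 196 203
 rect depth [array([0.4653, 0.1815]), array([0.0279, 0.068 ]), np.float32(1.113)]
 rect ray [array([0.4643, 0.1802]), array([0.0277, 0.06  ]), np.float32(1.1057)]
 cart z [0.03665858 0.03898731 0.03990338]
   all [array([ 0.4258, -0.1035]), array([0.0543, 0.1282]), np.float32(1.6779)]
   ray [array([ 0.4124, -0.1192]), array([0.0787, 0.1483]), np.float32(1.6765)]
   blue [array([ 0.4249, -0.1022]), array([0.052, 0.114]), np.float32(1.7092)]
   ray [array([ 0.4203, -0.1075]), array([0.058, 0.119]), np.float32(1.666)]
 track [array([0.5863, 0.0465]), array([0.1641, 0.4836]), np.float32(1.5898)] deck z [0.02028424 0.02391803 0.02946873]
 red 120 [array([ 0.629 , -0.1663]), array([0.0343, 0.0688]), np.float32(3.1321)] 0.075150135817724
 yellow 116 [array([0.6483, 0.0948]), array([0.0535, 0.3077]), np.float32(1.7265)]
```

Next I move above the right-hand bar, turning the jaws across its 30 mm width.

>>> {"name": "play_rows", "arguments": {
  "series": [
    [[-1,0.025,-0.045,0,-0.14],[-1,0.05,-0.09,0,-0.28],[-1,0.075,-0.135,0,-0.42],[-1,0.1,-0.18,0,-0.56],[-1,0.125,-0.22,0,-0.7],[-1,0.15,-0.265,0,-0.84],[-1,0.175,-0.31,0,-0.98],[-1,0.203,-0.357,0,-1.12]]
  ]
}}

```text
t: 0.9
tool_pos: [0.4587, 0.1906, 0.2324]
orientation: [-2.226, -2.216, 0.0]
force: [0.9, 0.4, 0.1]
opening: 0.0929
```

>>> {"name": "play_rows", "arguments": {
  "series": [
    [[-1,0,0,-0.03,-0.14],[-1,0,0,-0.06,-0.28],[-1,0,0,-0.09,-0.42],[-1,0,0,-0.1,-0.47],[-1,0,0,-0.1,-0.47],[-1,0,0,-0.1,-0.47]]
  ]
}}

```text
t: 1.5
tool_pos: [0.4583, 0.1926, 0.1328]
orientation: [-2.675, -1.647, 0.001]
force: [1.5, 0.0, -0.3]
opening: 0.0932
```

Run:
```python
from m import *
from plant import sensors, read_camera
s=sensors.read_state();print({k:np.round(s[k],4) for k in("t","q","tool_pos","orientation","force")})
for n in("scene","top"):
    c=read_camera(n);np.savez(f"{n}1.npz",**c)
t=load("top1.npz");sc=load("scene1.npz")
crop(t,220,160,190,130,4,"pics/t1.png");crop(sc,240,130,170,110,4.6,"pics/s1.png")
print(t.proj(s["tool_pos"]),sc.proj(s["tool_pos"]))
```

```text
{'t': np.float64(1.5), 'q': array([ 0.2946, -0.0782,  1.886 , -0.    ,  1.3341,  0.7617]), 'tool_pos': array([0.4583, 0.1926, 0.1328]), 'orientation': array([-2.6752e+00, -1.6471e+00,  5.0000e-04]), 'force': array([ 1.4617,  0.0358, -0.3445])}
[[270.19619302 231.67396498]] [[280.03747267 169.62117695]]
```

View pics/t1.png

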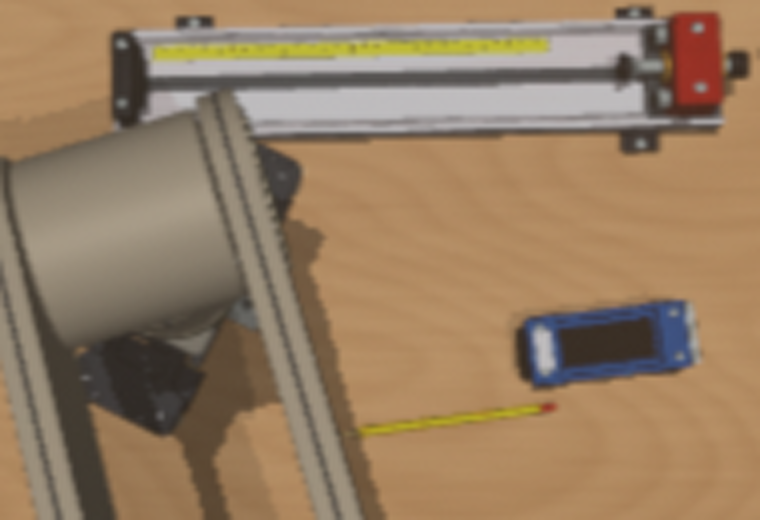

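View pics/s1.png

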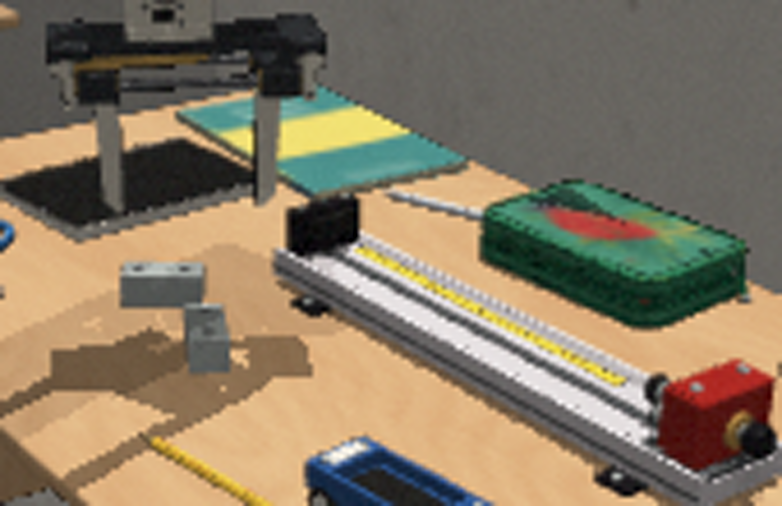

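Run:
```python
from m import *
sc=load("scene1.npz")
p=np.array([.4583,.1926,.1328]);y=np.array([np.cos(-.467),np.sin(-.467),0])
x=np.array([-y[1],y[0],0])
for d in(-.064,-.0465,.0465,.064):
  for e in(-.0075,.0075): print(d,e,sc.proj(p+y*d+x*e-[0,0,.014]))
crop(sc,250,135,70,45,11,"pics/s1b.png")
t=load("top0.npz")
# track edges in top0: brightness profile along columns
g=cv2.cvtColor(t.c,cv2.COLOR_RGB2GRAY)
for u in(265,300,340,370): print(u,g[160:202,u].tolist())
```

```text
-0.064 -0.0075 [[260.62955995 175.34118096]]
-0.064 0.0075 [[260.4619905  173.69331474]]
-0.0465 -0.0075 [[266.04616397 175.09138779]]
-0.0465 0.0075 [[265.82032796 173.4499836 ]]
0.0465 -0.0075 [[294.41764173 173.78300316]]
0.0465 0.0075 [[293.89099327 172.17524733]]
0.064 -0.0075 [[299.6797699  173.54033383]]
0.064 0.0075 [[299.09813786 171.93878211]]
265 [144, 144, 146, 137, 80, 59, 79, 132, 156, 142, 141, 168, 161, 168, 173, 180, 184, 185, 170, 97, 80, 83, 113, 180, 187, 186, 187, 187, 187, 186, 177, 144, 167, 169, 87, 56, 60, 60, 61, 63, 86, 141]
300 [145, 146, 145, 143, 141, 142, 146, 175, 150, 139, 158, 168, 162, 166, 157, 183, 184, 173, 113, 86, 85, 105, 161, 185, 187, 187, 187, 187, 186, 179, 147, 152, 168, 97, 85, 108, 143, 145, 144, 144, 144, 145]
340 [148, 149, 150, 149, 146, 145, 174, 148, 138, 149, 167, 161, 164, 179, 186, 183, 174, 130, 90, 83, 91, 128, 181, 187, 187, 187, 187, 187, 182, 159, 161, 169, 98, 79, 105, 138, 141, 143, 143, 143, 143, 143]
370 [146, 147, 149, 148, 152, 166, 148, 126, 149, 177, 182, 182, 183, 182, 182, 176, 148, 91, 81, 88, 125, 179, 187, 187, 186, 187, 186, 181, 157, 145, 170, 146, 91, 105, 140, 144, 144, 143, 140, 141, 142, 143]
```

View pics/s1b.png

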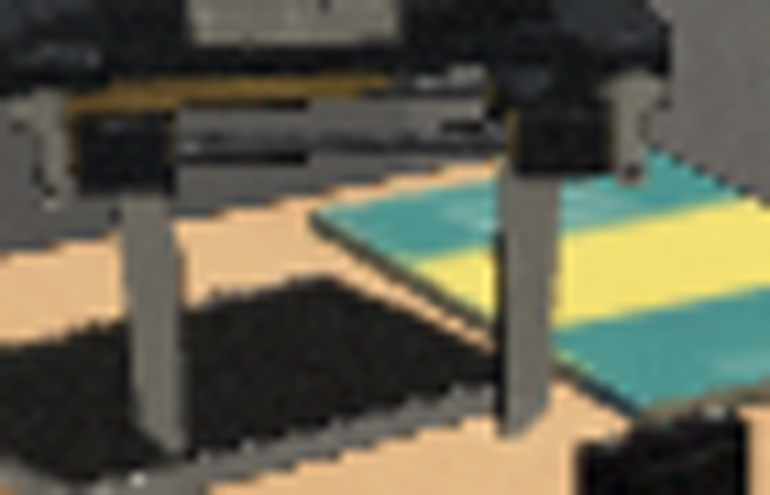

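The pictures show the open jaws above the bar: finger tips at scene (266,175) and (295,174), within 0.5 px of the projected TCP. The scene calibration therefore agrees with the robot. Next I go down and grip.

>>> {"name": "play_rows", "arguments": {
  "series": [
    [[-1,0.006,-0.0105,-0.03,0],[-1,0.006,-0.0105,-0.06,0],[-1,0.006,-0.0105,-0.085,0],[-1,0.006,-0.0105,-0.105,0],[-1,0.006,-0.0105,-0.105,0],[-1,0.006,-0.0105,-0.105,0]]
  ]
}}

```text
t: 2.2
tool_pos: [0.465, 0.1823, 0.0287]
orientation: [2.676, 1.645, 0.001]
force: [-0.1, 0.1, 0.3]
opening: 0.093
```

Run:
```python
from m import *
from plant import sensors, read_camera
s=sensors.read_state();print({k:np.round(s[k],4) for k in("t","tool_pos","orientation","force")})
c=read_camera("scene");np.savez("scene2.npz",**c);sc=load("scene2.npz")
crop(sc,250,160,70,60,10,"pics/s2.png")
```

```text
{'t': np.float64(2.2), 'tool_pos': array([0.465 , 0.1823, 0.0287]), 'orientation': array([2.6761e+00, 1.6453e+00, 1.3000e-03]), 'force': array([-0.0641,  0.1483,  0.2883])}
```

View pics/s2.png

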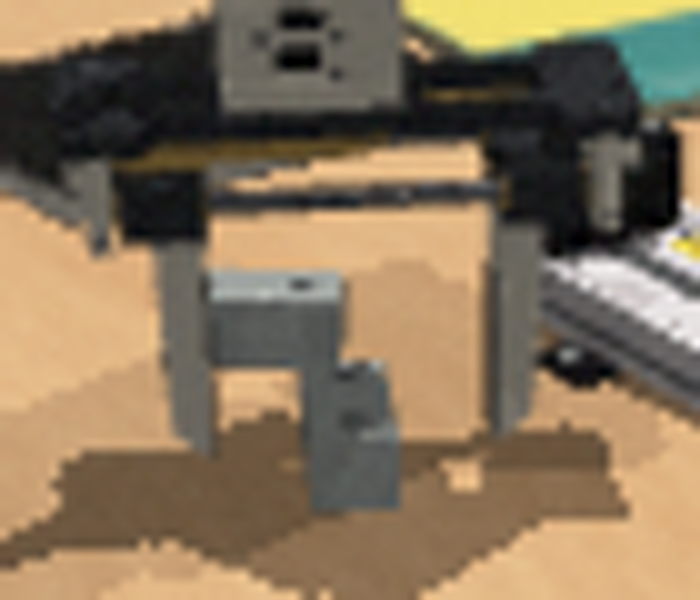

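The bar's end (crop x 312–400) lies midway between the fingers (crop x 210 and 495), so I close the jaws and lift.

>>> {"name": "play_rows", "arguments": {
  "series": [
    [[1,0,0,0,0],[1,0,0,0,0],[1,0,0,0,0],[1,0,0,0,0],[1,0,0,0,0],[1,0,0,0,0],[1,0,0,0,0],[1,0,0,0,0]]
  ],
  "force": 35
}}

```text
t: 3.05
tool_pos: [0.4643, 0.1821, 0.0276]
orientation: [-2.677, -1.644, 0.0]
force: [-0.5, -0.1, 1.1]
opening: 0.0338
```

>>> {"name": "play_rows", "arguments": {
  "series": [
    [[1,0,0,0.02,0],[1,0,0,0.05,0],[1,0,0,0.09,0],[1,0,0,0.1,0],[1,0,0,0.1,0]]
  ]
}}

```text
t: 3.55
tool_pos: [0.4656, 0.1824, 0.1289]
orientation: [2.676, 1.644, 0.005]
force: [-0.1, -0.3, -4.8]
opening: 0.0293
```

Run:
```python
from m import *
from plant import sensors, read_camera
s=sensors.read_state();print({k:np.round(s[k],4) for k in("t","tool_pos","orientation","force","opening")})
c=read_camera("scene");np.savez("scene3.npz",**c);sc=load("scene3.npz")
crop(sc,240,120,140,100,5.5,"pics/s3.png")
```

```text
{'t': np.float64(3.55), 'tool_pos': array([0.4656, 0.1824, 0.1289]), 'orientation': array([2.6759, 1.644 , 0.0054]), 'force': array([-0.1056, -0.2568, -4.8418]), 'opening': np.float64(0.0293)}
```

View pics/s3.png

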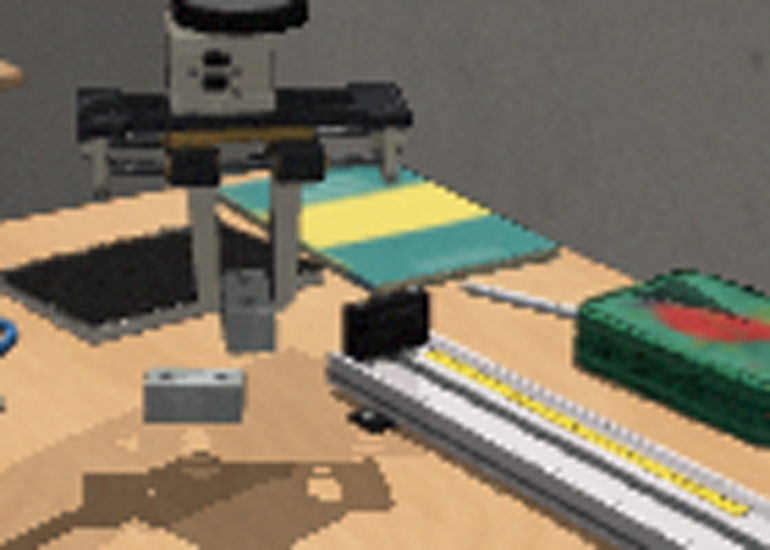

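Run:
```python
from m import *
sc=load("scene3.npz")
p=np.array([.4656,.1824,.1289]);a=2*np.arctan2(1.644,2.6759);x=np.array([np.cos(a),np.sin(a),0]);y=np.array([np.sin(a),-np.cos(a),0])
print(a)
for dz in(-.028,-.035,-.04):
  for e in(-.032,.032):
    for d in(-.015,.015): print(dz,e,d,sc.proj(p+x*e+y*d+[0,0,dz]).round(1),sc.proj(p+x*e+y*d+[0,0,dz+.028]).round(1))
crop(sc,270,160,30,30,20,"pics/s3b.png")
P=sc.cloud();print(P[176:184:2,284:289].round(4))
```

```text
1.1018414232036882
-0.028 -0.032 -0.015 [[280. 183.]] [[279.8 174.9]]
-0.028 -0.032 0.015 [[289.3 182.6]] [[289.2 174.5]]
-0.028 0.032 -0.015 [[278.5 175.9]] [[278.3 168. ]]
-0.028 0.032 0.015 [[287.3 175.4]] [[287.2 167.7]]
-0.035 -0.032 -0.015 [[280.1 185. ]] [[279.8 177. ]]
-0.035 -0.032 0.015 [[289.3 184.6]] [[289.2 176.5]]
-0.035 0.032 -0.015 [[278.5 177.8]] [[278.3 170. ]]
-0.035 0.032 0.015 [[287.4 177.4]] [[287.2 169.6]]
-0.04 -0.032 -0.015 [[280.1 186.5]] [[279.9 178.4]]
-0.04 -0.032 0.015 [[289.3 186. ]] [[289.2 178. ]]
-0.04 0.032 -0.015 [[278.6 179.2]] [[278.4 171.4]]
-0.04 0.032 0.015 [[287.4 178.7]] [[287.3 171. ]]
[[[0.4511 0.1569 0.1236]
  [0.454  0.1556 0.1233]
  [0.4569 0.1541 0.1232]
  [0.4615 0.1554 0.1218]
  [0.4641 0.1535 0.1218]]

 [[0.4509 0.1569 0.1167]
  [0.4522 0.1529 0.1177]
  [0.4558 0.1525 0.117 ]
  [0.4588 0.1513 0.1168]
  [0.4658 0.1564 0.1135]]

 [[0.4512 0.1576 0.1094]
  [0.4543 0.1564 0.1091]
  [0.4562 0.1535 0.1097]
  [0.4597 0.1529 0.1091]
  [0.4637 0.1533 0.108 ]]

 [[0.452  0.1593 0.1017]
  [0.4549 0.1578 0.1015]
  [0.4574 0.1557 0.1017]
  [0.4612 0.1556 0.1008]
  [0.4626 0.1518 0.1018]]]
```

View pics/s3b.png

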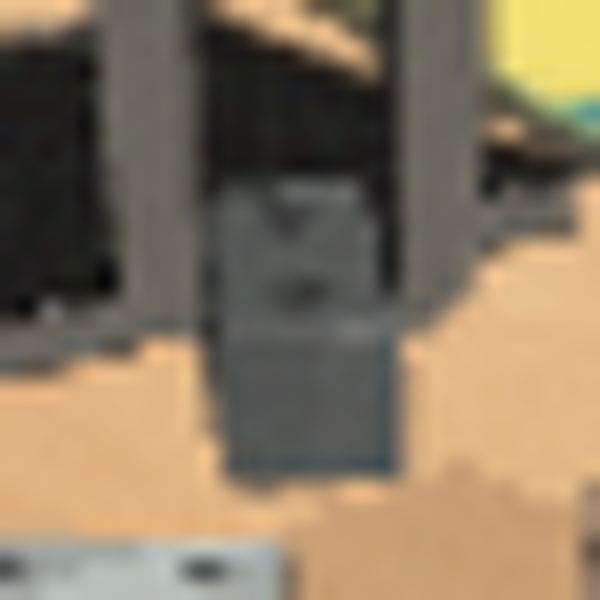

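The bar is held level, with its underside about 29–30 mm below the TCP. Next I carry it over the cart and turn it to match.

>>> {"name": "play_rows", "arguments": {
  "series": [
    [[1,-0.005,-0.03,0,0.07],[1,-0.01,-0.07,0,0.14],[1,-0.016,-0.11,0,0.22],[1,-0.022,-0.15,0,0.3],[1,-0.028,-0.19,0,0.38],[1,-0.034,-0.23,0,0.46],[1,-0.038,-0.26,0,0.52],[1,-0.041,-0.283,0,0.576]]
  ]
}}

```text
t: 4.4
tool_pos: [0.4211, -0.1022, 0.1245]
orientation: [-2.096, -2.335, 0.003]
force: [0.4, -0.2, -4.2]
opening: 0.0295
```

>>> {"name": "play_rows", "arguments": {
  "series": [
    [[1,0,0,-0.02,0],[1,0,0,-0.035,0],[1,0,0,-0.035,0]]
  ]
}}

```text
t: 4.7
tool_pos: [0.4196, -0.0999, 0.0876]
orientation: [-2.095, -2.33, 0.005]
force: [-1.1, -0.1, -5.4]
opening: 0.0297
```

Run:
```python
from m import *
from plant import sensors, read_camera
s=sensors.read_state();print({k:np.round(s[k],4) for k in("t","tool_pos","orientation","force","opening")},2*np.arctan2(s["orientation"][1],s["orientation"][0]))
for n in("scene","top"):
    c=read_camera(n);np.savez(f"{n}4.npz",**c)
sc=load("scene4.npz");t=load("top4.npz")
crop(sc,290,180,70,80,10,"pics/s4.png");crop(t,330,200,90,75,8,"pics/t4.png")
```

```text
{'t': np.float64(4.7), 'tool_pos': array([ 0.4196, -0.0999,  0.0876]), 'orientation': array([-2.0948, -2.33  ,  0.0052]), 'force': array([-1.0576, -0.0558, -5.4298]), 'opening': np.float64(0.0297)} -4.606181121079184
```

View pics/s4.png

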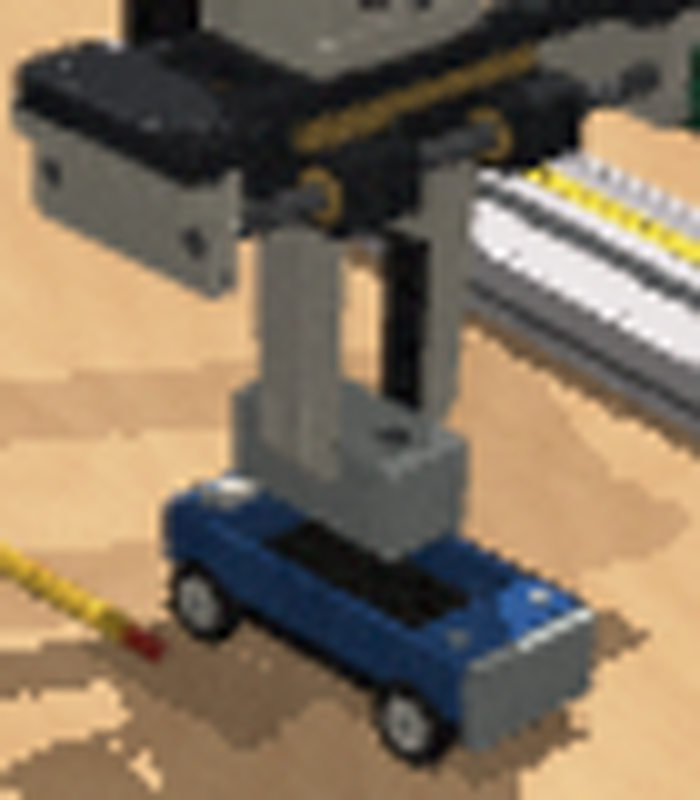

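View pics/t4.png

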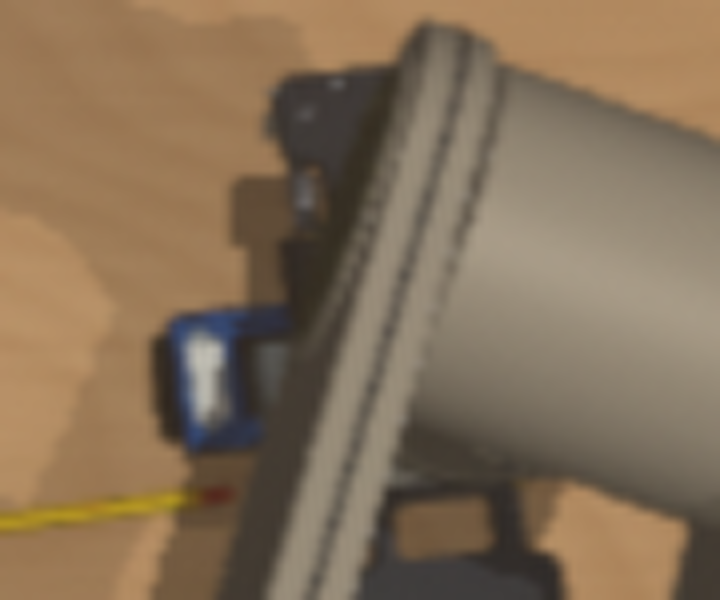

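Run:
```python
from m import *
sc=load("scene4.npz")
f=lambda x,y:((x+.5)/10-.5+290,(y+.5)/10-.5+180)
print("cam",-sc.R.T@sc.t)
for n,p,h in[("bar bot L",(236,465),.0581),("bar bot front",(398,557),.0581),("bar top R",(466,440),.0861),("cart plate near",(467,660),.039),("cart plate far",(590,603),.039),("cart band near",(172,508),.039),("tray near R",(420,625),.039),("tray near L",(265,540),.039),("tray R", (465,600),.039)]:
    print(n,sc.plane(f(*p),h).round(4))
a=2*np.arctan2(2.33,2.0948);p=np.array([.4196,-.0999,.0876]);x=np.array([np.cos(a),np.sin(a),0]);y=np.array([np.sin(a),-np.cos(a),0]);print(a)
inv=lambda q:(np.array(q)-[290,180]+.5)*10-.5
for e,d,dz in[(.032,-.015,-.0295),(-.032,-.015,-.0295),(-.032,.015,-.0015),(-.032,-.015,-.0015)]: print(e,d,inv(sc.proj(p+x*e+y*d+[0,0,dz])[0]).round(0))
```

```text
cam [-0.13835647 -0.80211034  0.56453675]
bar bot L [[ 0.4035 -0.069   0.0581]]
bar bot front [[ 0.4093 -0.1344  0.0581]]
bar top R [[ 0.432  -0.1335  0.0861]]
cart plate near [[ 0.4117 -0.1616  0.039 ]]
cart plate far [[ 0.4575 -0.1583  0.039 ]]
cart band near [[ 0.3944 -0.0512  0.039 ]]
tray near R [[ 0.4125 -0.1408  0.039 ]]
tray near L [[ 0.4053 -0.0807  0.039 ]]
tray R [[ 0.4306 -0.1377  0.039 ]]
1.677006261542477
0.032 -0.015 [231. 468.]
-0.032 -0.015 [392. 557.]
-0.032 0.015 [475. 429.]
-0.032 -0.015 [395. 465.]
```

The bar's corners in the scene view (236,465; 398,557 in the crop) match their projection from the TCP to about 1 mm. My cart-centre estimates average about (0.425, -0.100), so I move to it, lower to just above the rim and look again.

>>> {"name": "play_rows", "arguments": {
  "series": [
    [[1,0.005,0,-0.003,0],[1,0.0055,0,-0.011,0],[1,0.0055,0,-0.0135,0],[1,0.0055,0,-0.0135,0]]
  ]
}}

```text
t: 5.2
tool_pos: [0.4285, -0.1007, 0.0786]
orientation: [-2.098, -2.337, 0.001]
force: [-0.1, 0.2, -4.7]
opening: 0.0294
```

Run:
```python
from m import *
from plant import sensors, read_camera
s=sensors.read_state();print({k:np.round(s[k],4) for k in("t","tool_pos","orientation","force","opening")},2*np.arctan2(s["orientation"][1],s["orientation"][0]))
for n in("scene","top"):
    c=read_camera(n);np.savez(f"{n}5.npz",**c)
sc=load("scene5.npz");t=load("top5.npz")
crop(sc,300,200,55,60,13,"pics/s5.png")
p=s["tool_pos"];a=2*np.arctan2(s["orientation"][1],s["orientation"][0]);x=np.array([np.cos(a),np.sin(a),0]);y=np.array([np.sin(a),-np.cos(a),0])
inv=lambda q:(np.array(q)-[300,200]+.5)*13-.5
# overlay predicted cart tray rim if cart centred under tcp
for k,L in(("tray rim",[(i,j,.039) for i in(-.038,.038) for j in(-.02,.02)]),("plate top",[(-.065,j,.038) for j in(-.023,.023)]),("plate bot",[(-.065,j,.012) for j in(-.023,.023)]),("bar bot",[(i,-.015,p[2]-.0295) for i in(-.032,.032)])):
  for e,d,z in L:
    q=p+x*e+y*d;q[2]=z;print(k,e,d,inv(sc.proj(q)[0]).round(0))
```

```text
{'t': np.float64(5.2), 'tool_pos': array([ 0.4285, -0.1007,  0.0786]), 'orientation': array([-2.0984e+00, -2.3366e+00,  7.0000e-04]), 'force': array([-0.0985,  0.2363, -4.6785]), 'opening': np.float64(0.0294)} -4.605057443243271
tray rim -0.038 -0.02 [416. 552.]
tray rim -0.038 0.02 [551. 487.]
tray rim 0.038 -0.02 [169. 413.]
tray rim 0.038 0.02 [303. 354.]
plate top -0.065 -0.023 [500. 614.]
plate top -0.065 0.023 [654. 536.]
plate bot -0.065 -0.023 [494. 723.]
plate bot -0.065 0.023 [647. 642.]
bar bot -0.032 -0.015 [415. 491.]
bar bot 0.032 -0.015 [205. 375.]
```

View pics/s5.png

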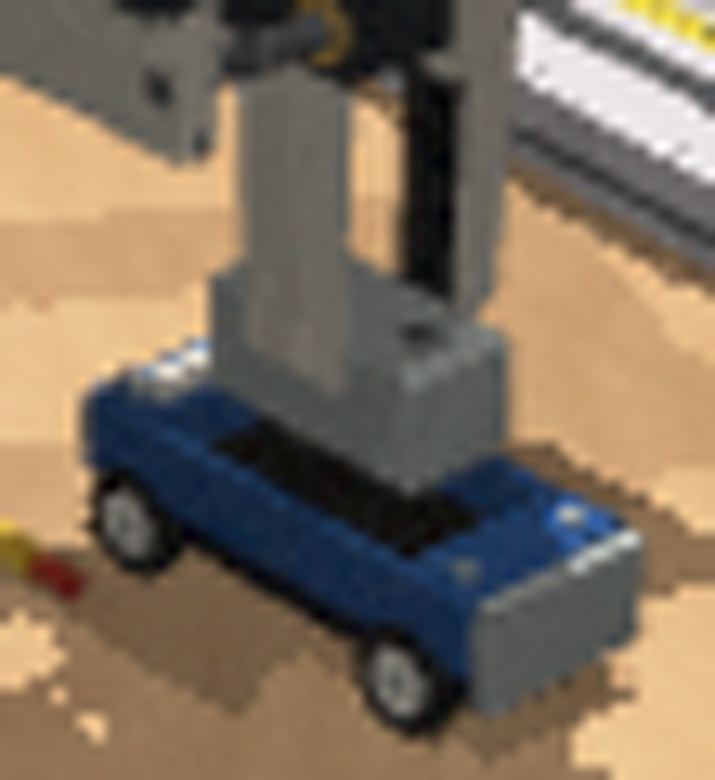

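Run:
```python
from m import *
sc=load("scene5.npz")
p=np.array([.4285,-.1007,.0786]);
f=lambda x,y:((x+.5)/13-.5+300,(y+.5)/13-.5+200)
h=[sc.plane(f(*q),.013)[0] for q in((400,682),(130,522))];print("hubs",h)
d=h[1]-h[0];a=np.arctan2(d[1],d[0]);n=np.array([np.sin(a),-np.cos(a)]);print(a,np.linalg.norm(d),"centre",(h[0]+h[1])[:2]/2+n*.0265)
b=[sc.plane(f(*q),.0491)[0] for q in((405,493),(213,372))];d=b[1]-b[0];a=np.arctan2(d[1],d[0]);n=np.array([np.sin(a),-np.cos(a)]);print("bar",a,np.linalg.norm(d),(b[0]+b[1])[:2]/2+n*.015)
b=[sc.plane(f(*q),.038)[0] for q in((480,608),(640,537))]+[sc.plane(f(*q),.012)[0] for q in((478,712),(635,640))];print("plate",np.round(b,4),np.mean(b,0)+np.array([np.cos(1.677),np.sin(1.677),0])*.065)
q=sc.plane(f(412,556),.039)[0];x=np.array([np.cos(1.677),np.sin(1.677)]);n=np.array([x[1],-x[0]]);print("tray",q[:2]+x*.038+n*.02)
q=sc.plane(f(213,440),.039)[0];print("tray L",q[:2]-x*.038+n*.02)
```

```text
hubs [array([ 0.40522479, -0.14597426,  0.013     ]), array([ 0.39649385, -0.06219046,  0.013     ])]
1.674629550163504 0.08423748823415617 centre [ 0.42721659 -0.10133572]
bar 1.6080171496272342 0.06358916922435132 [ 0.42853236 -0.10145857]
plate [[ 0.4109 -0.1636  0.038 ]
 [ 0.4557 -0.1614  0.038 ]
 [ 0.4124 -0.1628  0.012 ]
 [ 0.4568 -0.1606  0.012 ]] [ 0.42702836 -0.09747662  0.025     ]
tray [ 0.42688184 -0.10138595]
tray L [ 0.42945148 -0.11541867]
```

The wheel hubs in the crop, (400,682) and (130,522), are 84.2 mm apart and put the cart at (0.4272,-0.1013), yaw 1.675. The bar is 1.3 mm off in x, so I correct that and lower it in.

>>> {"name": "play_rows", "arguments": {
  "series": [
    [[1,-0.0015,0,-0.004,0],[1,-0.0015,0,-0.009,0],[1,-0.0015,0,-0.014,0],[1,-0.0015,0,-0.0175,0],[1,-0.0015,0,-0.0175,0],[1,-0.0015,0,-0.0175,0]]
  ]
}}

```text
t: 5.9
tool_pos: [0.4273, -0.101, 0.0616]
orientation: [-2.099, -2.337, 0.001]
force: [-2.1, -0.3, -2.4]
opening: 0.0298
```

Run:
```python
from m import *
from plant import sensors, read_camera
s=sensors.read_state();print({k:np.round(s[k],4) for k in("t","tool_pos","orientation","force","opening")},2*np.arctan2(s["orientation"][1],s["orientation"][0]))
c=read_camera("scene");np.savez("scene6.npz",**c)
sc=load("scene6.npz");crop(sc,300,200,55,60,13,"pics/s6.png")
```

```text
{'t': np.float64(5.9), 'tool_pos': array([ 0.4273, -0.101 ,  0.0616]), 'orientation': array([-2.0994e+00, -2.3369e+00,  5.0000e-04]), 'force': array([-2.0709, -0.3025, -2.3865]), 'opening': np.float64(0.0298)} -4.605415462316478
```

View pics/s6.png

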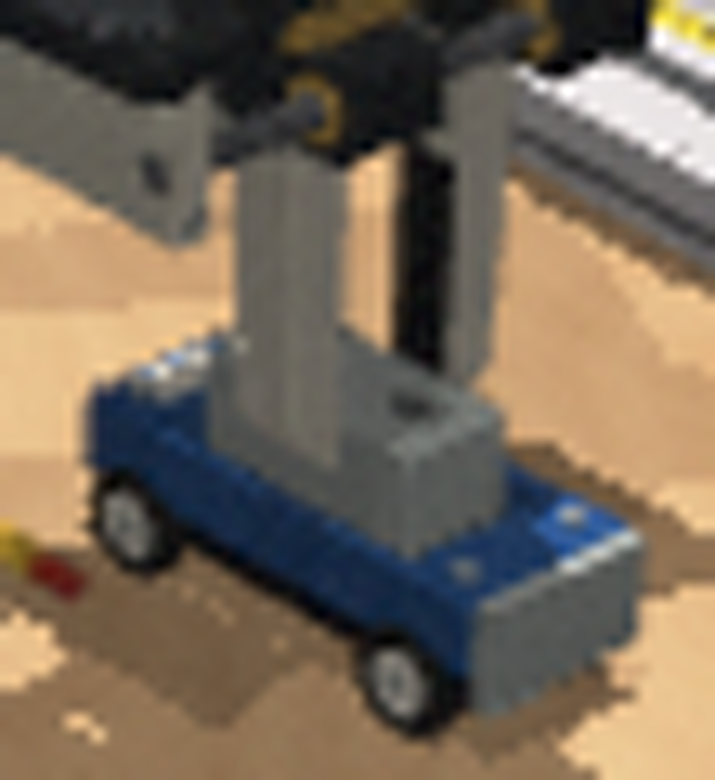

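>>> {"name": "play_rows", "arguments": {
  "series": [
    [[1,0,0,-0.0015,0],[1,0,0,-0.003,0],[1,0,0,-0.003,0]]
  ]
}}

```text
t: 6.25
tool_pos: [0.428, -0.1018, 0.0607]
orientation: [2.098, 2.336, -0.001]
force: [-10.5, -0.7, 19.0]
opening: 0.0291
```

The contact is at the floor height, since resting on the rim would put the TCP near 0.0685. I ease off slightly and release.

>>> {"name": "play_rows", "arguments": {
  "series": [
    [[1,-0.001,0,0.0015,0],[1,-0.001,0,0.0025,0],[-1,-0.001,0,0.0025,0],[-1,-0.001,0,0.0025,0],[-1,-0.001,0,0.0025,0],[-1,-0.001,0,0.0025,0]]
  ]
}}

```text
t: 6.85
tool_pos: [0.4266, -0.101, 0.0612]
orientation: [2.099, 2.337, 0.0]
force: [0.2, 0.2, 0.4]
opening: 0.0573
```

>>> {"name": "play_rows", "arguments": {
  "series": [
    [[-1,0,0,0.01,0],[-1,0,0,0.04,0],[-1,0,0,0.07,0],[-1,0,0,0.07,0]]
  ]
}}

```text
t: 7.25
tool_pos: [0.4294, -0.102, 0.1365]
orientation: [2.094, 2.332, 0.005]
force: [0.4, 0.6, -0.3]
opening: 0.0889
```

Run:
```python
from m import *
from plant import sensors, read_camera
s=sensors.read_state();print({k:np.round(s[k],4) for k in("t","tool_pos","orientation","force","opening")},2*np.arctan2(s["orientation"][1],s["orientation"][0]))
c=read_camera("scene");np.savez("scene7.npz",**c)
sc=load("scene7.npz");crop(sc,300,200,55,60,13,"pics/s7.png")
```

```text
{'t': np.float64(7.25), 'tool_pos': array([ 0.4294, -0.102 ,  0.1365]), 'orientation': array([2.0944, 2.3315, 0.0048]), 'force': array([ 0.3922,  0.5818, -0.3233]), 'opening': np.float64(0.0889)} 1.6778427345375933
```

View pics/s7.png

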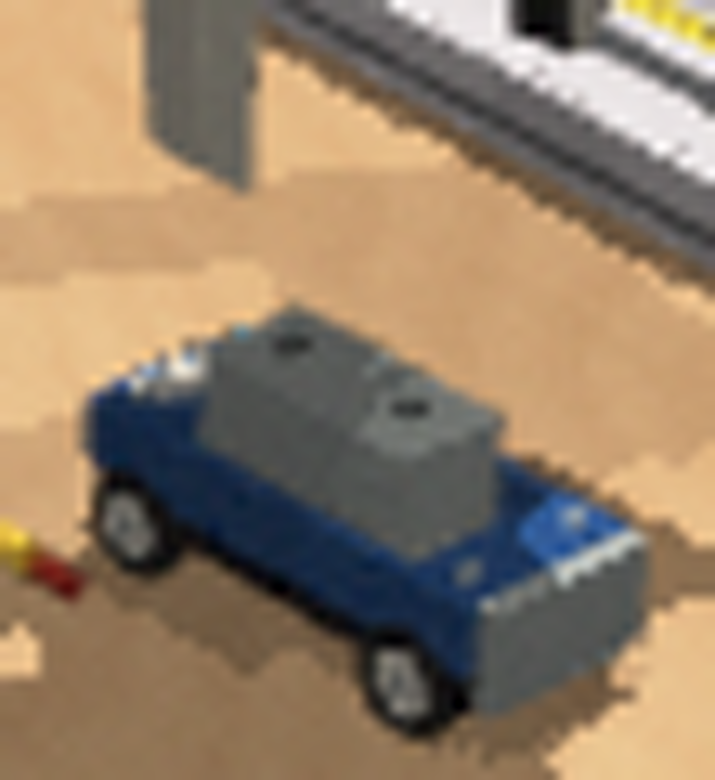

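Run:
```python
from m import *
sc=load("scene7.npz");t=load("top0.npz");P=sc.cloud()
f=lambda x,y:((x+.5)/13-.5+300,(y+.5)/13-.5+200)
h=[sc.plane(f(*q),.013)[0] for q in((404,681),(131,522))]
d=h[1]-h[0];a=np.arctan2(d[1],d[0]);n=np.array([np.sin(a),-np.cos(a)]);print(a,np.linalg.norm(d),"cart centre",(h[0]+h[1])[:2]/2+n*.0265)
print("pencil tip",sc.plane(f(80,588),.004),t.plane((357.5,262),.004))
ys,xs=np.mgrid[226:235,318:334];q=P[226:235,318:334].reshape(-1,3)
m=q[:,2]>.045;print("bar top z",np.percentile(q[m][:,2],[10,50,90]))
# tilt: fit plane to bar top pts
ok=[]
for (u,v) in[(300+x/13,200+y/13) for x in range(240,480,12) for y in range(310,450,12)]:
    # inside top-face polygon
    poly=np.float32([(225,355),(295,310),(490,420),(400,455)])
    if cv2.pointPolygonTest(poly,((u-300)*13,(v-200)*13),False)>0: ok.append(P[int(v),int(u)])
ok=np.array(ok);A=np.c_[ok[:,:2],np.ones(len(ok))];print(np.linalg.lstsq(A,ok[:,2],rcond=None)[0],len(ok),np.median(ok,0))
b=[sc.plane(f(*q),.057)[0] for q in((295,308),(500,418),(415,462),(215,355))];print(np.round(b,4),np.mean(b,0))
```

```text
1.6832133086829337 0.08437218883329603 cart centre [ 0.4277379  -0.10126256]
pencil tip [[ 0.38034322 -0.06628851  0.004     ]] [[ 0.3754737  -0.05795232  0.004     ]]
bar top z [0.05046973 0.05612097 0.05721294]
[-0.0051448  -0.00877593  0.05762355] 108 [ 0.42501807 -0.10142205  0.0563997 ]
[[ 0.4354 -0.0689  0.057 ]
 [ 0.4416 -0.1315  0.057 ]
 [ 0.4157 -0.1355  0.057 ]
 [ 0.4087 -0.0758  0.057 ]] [ 0.42533372 -0.10291104  0.057     ]
```

The bar is flat in the tray: its top is at 56–57 mm, with no tilt and about 2 mm off centre. Next I go down around the cart's sides. The pencil end, at (0.38,-0.065), is about 30 mm clear of the near finger.

>>> {"name": "play_rows", "arguments": {
  "series": [
    [[-1,-0.0015,0.0005,-0.03,0.004],[-1,-0.0015,0.0005,-0.06,0.004],[-1,-0.0015,0.0005,-0.085,0.004],[-1,-0.0015,0.0005,-0.106,0.004],[-1,-0.0015,0.0005,-0.106,0.004],[-1,-0.0015,0.0005,-0.106,0.004]]
  ]
}}

```text
t: 7.9
tool_pos: [0.4241, -0.1001, 0.0248]
orientation: [-2.093, -2.34, 0.001]
force: [-0.5, 0.4, 0.1]
opening: 0.0933
```

Run:
```python
from m import *
from plant import sensors, read_camera
s=sensors.read_state();print({k:np.round(s[k],4) for k in("t","tool_pos","orientation","force","opening")},2*np.arctan2(s["orientation"][1],s["orientation"][0]))
c=read_camera("scene");np.savez("scene8.npz",**c)
sc=load("scene8.npz");crop(sc,295,190,65,70,11,"pics/s8.png")
```

```text
{'t': np.float64(7.9), 'tool_pos': array([ 0.4241, -0.1001,  0.0248]), 'orientation': array([-2.0935e+00, -2.3399e+00,  1.2000e-03]), 'force': array([-0.5187,  0.3641,  0.0947]), 'opening': np.float64(0.0933)} -4.601340146784722
```

View pics/s8.png

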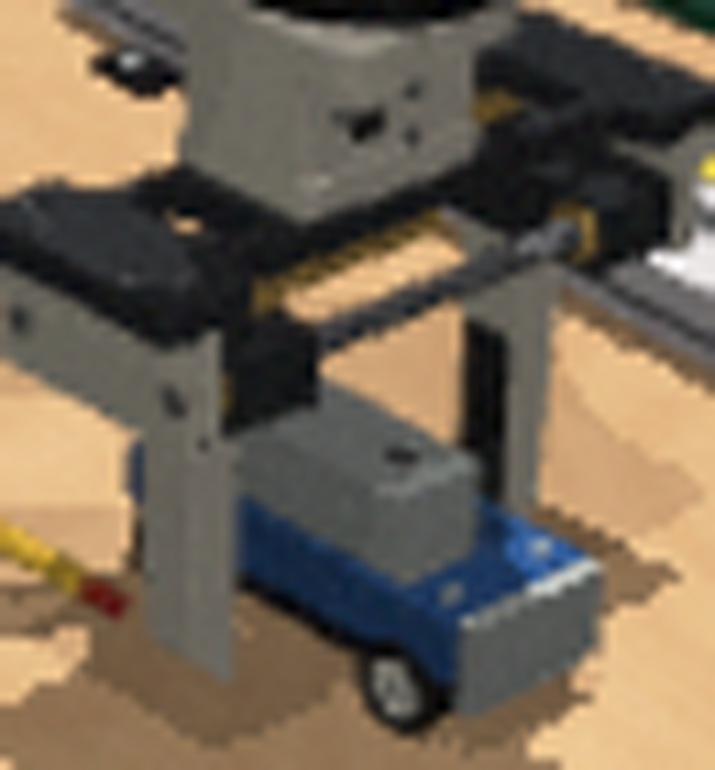

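>>> {"name": "play_rows", "arguments": {
  "series": [
    [[-1,0.0025,-0.001,0.004,0],[-1,0.0025,-0.001,0.004,0],[1,0.0025,-0.001,0.004,0],[1,0.0025,-0.001,0.004,0],[1,0.0025,-0.001,0.004,0],[1,0.0025,-0.001,0.004,0],[1,0.0025,-0.001,0.004,0],[1,0.0025,-0.001,0.004,0]]
  ],
  "force": 50
}}

```text
t: 8.75
tool_pos: [0.427, -0.1014, 0.029]
orientation: [-2.094, -2.341, 0.001]
force: [-0.9, 0.0, 6.6]
opening: 0.0495
```

>>> {"name": "play_rows", "arguments": {
  "series": [
    [[1,0,0,0,0],[1,0,0,0,0],[1,0,0,0,0],[1,0,0,0,0]]
  ]
}}

```text
t: 9.15
tool_pos: [0.4271, -0.1014, 0.0291]
orientation: [-2.094, -2.341, 0.0]
force: [-3.2, -0.3, 2.9]
opening: 0.0501
```

Run:
```python
from m import *
from plant import sensors, read_camera
s=sensors.read_state();print({k:np.round(s[k],4) for k in("t","tool_pos","orientation","force","opening")},2*np.arctan2(s["orientation"][1],s["orientation"][0]))
```

```text
{'t': np.float64(9.15), 'tool_pos': array([ 0.4271, -0.1014,  0.0291]), 'orientation': array([-2.0945e+00, -2.3409e+00,  5.0000e-04]), 'force': array([-3.2393, -0.279 ,  2.8644]), 'opening': np.float64(0.0501)} -4.60138489162328
```

The cart is gripped: the opening is 50.1 mm, matching its width. I lift it, then measure the track precisely from the first pictures.

>>> {"name": "play_rows", "arguments": {
  "series": [
    [[1,0,0,0.02,0],[1,0,0,0.05,0],[1,0,0,0.085,0],[1,0,0,0.1,0],[1,0,0,0.1,0]]
  ]
}}

```text
t: 9.65
tool_pos: [0.4289, -0.1018, 0.1311]
orientation: [2.092, 2.338, 0.003]
force: [1.1, 0.2, -7.8]
opening: 0.05
```

Run:
```python
from m import *
from plant import sensors, read_camera
s=sensors.read_state();print({k:np.round(s[k],4) for k in("t","tool_pos","orientation","force","opening")},2*np.arctan2(s["orientation"][1],s["orientation"][0]))
t=load("top0.npz");sc=load("scene0.npz")
g=cv2.cvtColor(t.c,cv2.COLOR_RGB2GRAY).astype(float)
pts=[];rf=[];rn=[]
for u in range(265,372):
    col=g[172:188,u];w=np.clip(150-col,0,None);pts.append((u,172+(w*np.arange(16)).sum()/w.sum()))
    # outer edges near: falling from bright rail to dark side
    c=g[186:200,u];d=np.diff(c);i=d.argmin();j=np.arange(max(0,i-1),min(len(d),i+2));rn.append((u,186+.5+(d[j]*j).sum()/d[j].sum()))
    c=g[160:172,u];i=c.argmax();rf.append((u,160+i))
for n,p,h in(("groove",pts,.024),("near rail outer",rn,.030)):
    q=t.plane(p,h)[:,:2];l=cv2.fitLine(np.float32(q),cv2.DIST_HUBER,0,.001,.001).ravel();a=np.arctan2(l[1],l[0])%np.pi
    r=(q-l[2:])@[-np.sin(a),np.cos(a)];print(n,"angle",a,"x at y=0:",l[2]+(0-l[3])/l[1]*l[0],"x at y=-.165",l[2]+(-.165-l[3])/l[1]*l[0],"rms",r.std())
# scene
crop(sc,295,170,125,75,6.2,"pics/trk.png")
crop(t,240,155,170,50,4.6,"pics/trkt.png")
```

```text
{'t': np.float64(9.65), 'tool_pos': array([ 0.4289, -0.1018,  0.1311]), 'orientation': array([2.0922, 2.3385, 0.0027]), 'force': array([ 1.1271,  0.1526, -7.822 ]), 'opening': np.float64(0.05)} 1.681841136370992
groove angle 1.5860608 x at y=0: 0.6257442 x at y=-.165 0.628263 rms 0.00032996621567284417
near rail outer angle 1.5886066 x at y=0: 0.58465284 x at y=-.165 0.5875918 rms 0.0007121773704757807
```

View pics/trk.png

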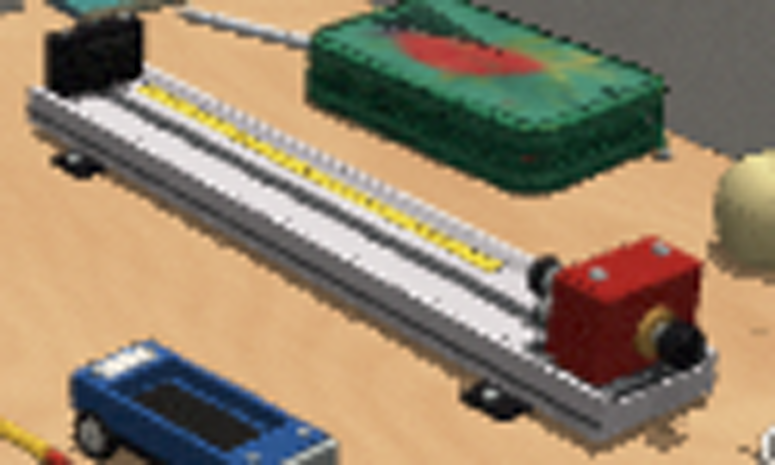

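View pics/trkt.png

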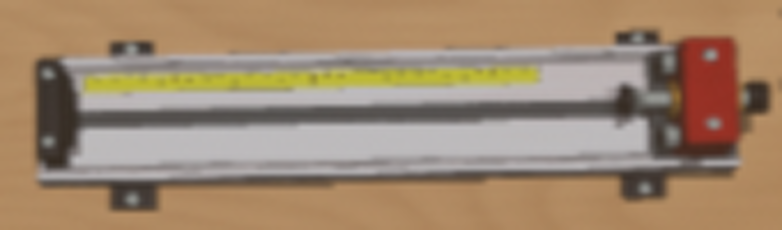

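Run:
```python
from m import *
sc=load("scene0.npz")
g=cv2.cvtColor(sc.c,cv2.COLOR_RGB2GRAY).astype(float)
# predicted groove rows per column from approx line
Y=np.linspace(-.11,.25,60);th=1.587
L=np.c_[.6272+(Y)*np.cos(th)/np.sin(th),Y,np.full(60,.024)]
uv=sc.proj(L);pts=[]
for u in range(int(uv[:,0].min())+1,int(uv[:,0].max())):
    v=np.interp(u,np.sort(uv[:,0]),uv[np.argsort(uv[:,0]),1]);r=np.arange(int(v)-4,int(v)+6)
    w=np.clip(160-g[r,u],0,None)
    k=r[w.argmax()];rr=np.arange(k-2,k+3);w=np.clip(170-g[rr,u],0,None);pts.append((u,(w*rr).sum()/w.sum()))
q=sc.plane(pts,.024)[:,:2];l=cv2.fitLine(np.float32(q),cv2.DIST_HUBER,0,.001,.001).ravel();a=np.arctan2(l[1],l[0])%np.pi
r=(q-l[2:])@[-np.sin(a),np.cos(a)];print(a,"x@y0",l[2]-l[3]/l[1]*l[0],"x@-.165",l[2]+(-.165-l[3])/l[1]*l[0],r.std())
# near rail outer top edge in scene crop coords
f=lambda x,y:((x+.5)/6.2-.5+295,(y+.5)/6.2-.5+170)
for p in((30,92),(300,243),(590,405)): print("near rail",sc.plane(f(*p),.030).round(4))
# red housing top corners z=.076
rc=np.array([sc.plane(f(*p),.076)[0] for p in((548,280),(647,237),(702,258),(600,304))]);print("red",rc.round(4),rc.mean(0))
c=np.array([sc.plane(f(*p),.064)[0] for p in((47,40),(125,12))]);print("buffer top",c.round(4))
```

```text
1.5861938 x@y0 0.6275788 x@-.165 0.63011956 0.006886222019347521
near rail [[0.578  0.2563 0.03  ]]
near rail [[0.5798 0.0092 0.03  ]]
near rail [[ 0.5814 -0.1939  0.03  ]]
red [[ 0.5877 -0.1554  0.076 ]
 [ 0.6598 -0.1506  0.076 ]
 [ 0.6643 -0.181   0.076 ]
 [ 0.5899 -0.1857  0.076 ]] [ 0.62544255 -0.16817568  0.076     ]
buffer top [[0.5853 0.249  0.064 ]
 [0.651  0.2608 0.064 ]]
```

Both views agree on the track centreline: x ≈ 0.6275 − 0.0155·y, yaw ≈ 1.587, deck at 24 mm and origin near y ≈ +0.036. I carry the cart over the middle of the track.

>>> {"name": "play_rows", "arguments": {
  "series": [
    [[1,0.015,0.02,0,-0.012],[1,0.04,0.04,0,-0.024],[1,0.065,0.06,0,-0.036],[1,0.09,0.08,0,-0.05],[1,0.12,0.1,0,-0.065],[1,0.15,0.12,0,-0.08],[1,0.18,0.14,0,-0.09],[1,0.19,0.15,0,-0.095]]
  ]
}}

```text
t: 10.45
tool_pos: [0.618, 0.0505, 0.1256]
orientation: [-2.201, -2.238, 0.002]
force: [0.1, 0.2, -7.2]
opening: 0.0495
```

>>> {"name": "play_rows", "arguments": {
  "series": [
    [[1,0.004,0.003,0,0],[1,0.0075,0.005,-0.02,0],[1,0.0075,0.005,-0.04,0],[1,0.0075,0.005,-0.04,0],[1,0.0075,0.005,-0.04,0]]
  ]
}}

```text
t: 10.95
tool_pos: [0.6231, 0.0531, 0.0874]
orientation: [-2.202, -2.237, 0.004]
force: [0.3, -0.5, -6.2]
opening: 0.0496
```

Run:
```python
from m import *
from plant import sensors, read_camera
s=sensors.read_state();print({k:np.round(s[k],4) for k in("t","tool_pos","orientation","force","opening")},2*np.arctan2(s["orientation"][1],s["orientation"][0]))
c=read_camera("scene");np.savez("scene9.npz",**c)
sc=load("scene9.npz");crop(sc,310,150,80,70,9.5,"pics/s9.png")
c=read_camera("top");np.savez("top9.npz",**c);crop(load("top9.npz"),240,140,170,110,4.6,"pics/t9.png")
```

```text
{'t': np.float64(10.95), 'tool_pos': array([0.6231, 0.0531, 0.0874]), 'orientation': array([-2.2021, -2.2369,  0.0043]), 'force': array([ 0.2665, -0.5098, -6.2345]), 'opening': np.float64(0.0496)} -4.696697732935233
```

View pics/s9.png

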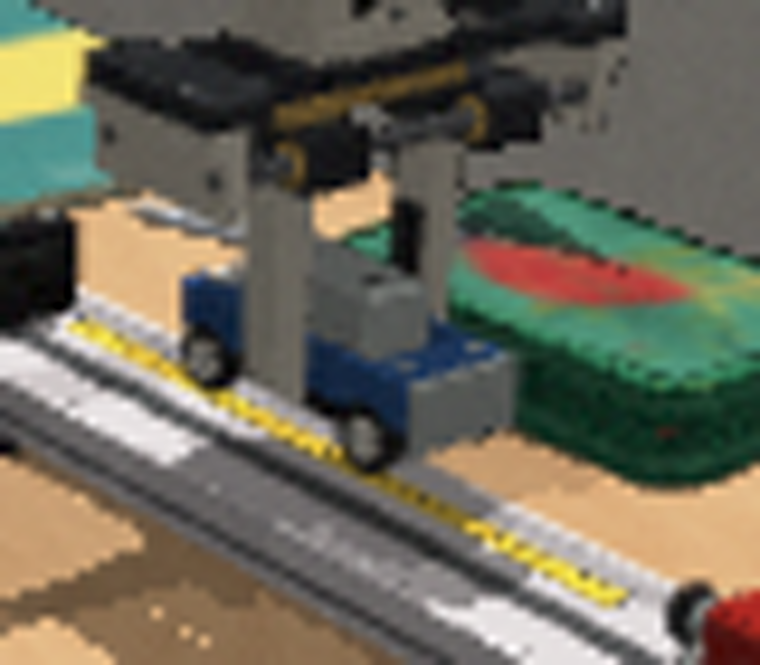

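View pics/t9.png

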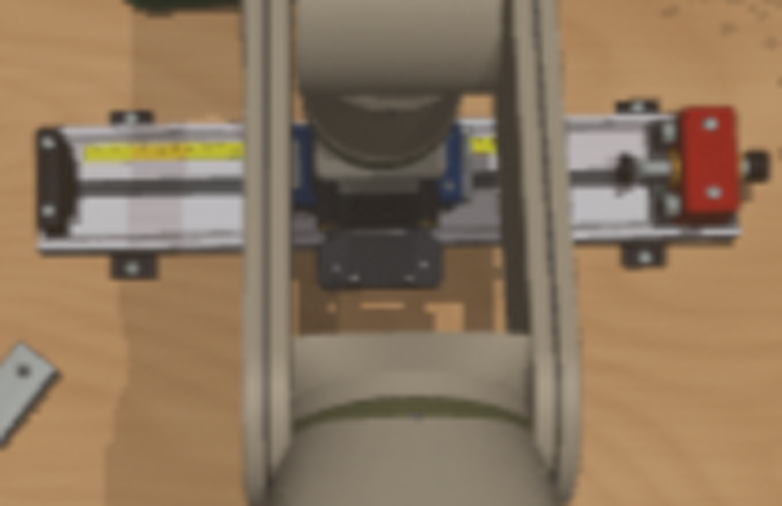

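Run:
```python
from m import *
sc=load("scene9.npz")
f=lambda x,y:((x+.5)/9.5-.5+310,(y+.5)/9.5-.5+150)
h=[sc.plane(f(*q),.0714)[0] for q in((365,438),(207,358))]
d=h[1]-h[0];a=np.arctan2(d[1],d[0]);n=np.array([np.sin(a),-np.cos(a)]);print(h,a,np.linalg.norm(d),"cart centre",(h[0]+h[1])[:2]/2+n*.0265)
```

```text
[array([0.59864259, 0.00970165, 0.0714    ]), array([0.59744394, 0.09362029, 0.0714    ])] 1.5850787711014018 0.08392720724449149 cart centre [0.62454056 0.05203944]
```

The cart (hubs at 365,438 and 207,358 in the crop) has yaw 1.585 but stands about 3 mm short of the centreline. I correct that and lower it.

>>> {"name": "play_rows", "arguments": {
  "series": [
    [[1,0.003,0,0,0],[1,0.003,0,-0.008,0],[1,0.003,0,-0.016,0],[1,0.003,0,-0.024,0],[1,0.003,0,-0.028,0],[1,0.003,0,-0.028,0],[1,0.003,0,-0.028,0]]
  ]
}}

```text
t: 11.75
tool_pos: [0.6278, 0.0536, 0.0609]
orientation: [-2.203, -2.239, 0.0]
force: [0.8, -0.7, -6.7]
opening: 0.05
```

Run:
```python
from m import *
from plant import sensors, read_camera
s=sensors.read_state();print({k:np.round(s[k],4) for k in("t","tool_pos","orientation","force","opening")},2*np.arctan2(s["orientation"][1],s["orientation"][0]))
c=read_camera("scene");np.savez("scene10.npz",**c)
sc=load("scene10.npz");crop(sc,310,155,80,70,9.5,"pics/s10.png")
```

```text
{'t': np.float64(11.75), 'tool_pos': array([0.6278, 0.0536, 0.0609]), 'orientation': array([-2.2034e+00, -2.2390e+00,  5.0000e-04]), 'force': array([ 0.7763, -0.7096, -6.7232]), 'opening': np.float64(0.05)} -4.696350926690894
```

View pics/s10.png

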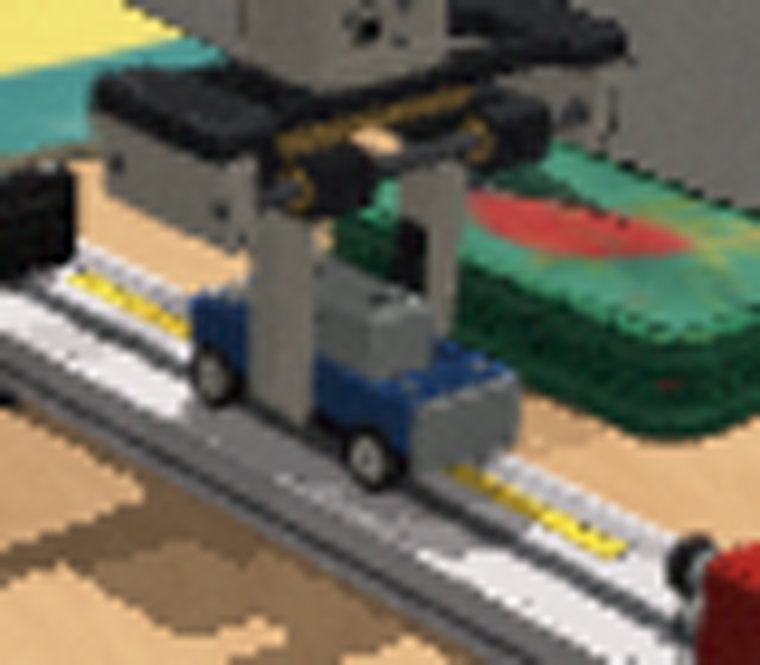

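>>> {"name": "play_rows", "arguments": {
  "series": [
    [[1,-0.001,0,-0.002,0],[1,-0.001,0,-0.004,0],[1,-0.001,0,-0.006,0],[1,-0.001,0,-0.0075,0],[1,-0.001,0,-0.0075,0],[1,-0.001,0,-0.0075,0]]
  ]
}}

```text
t: 12.4
tool_pos: [0.6269, 0.0536, 0.0536]
orientation: [-2.204, -2.239, 0.0]
force: [0.5, -0.5, -6.5]
opening: 0.0492
```

Run:
```python
from m import *
from plant import sensors, read_camera
s=sensors.read_state();print({k:np.round(s[k],4) for k in("t","tool_pos","orientation","force","wrist_torque","opening")},2*np.arctan2(s["orientation"][1],s["orientation"][0]))
c=read_camera("scene");np.savez("scene11.npz",**c)
sc=load("scene11.npz");crop(sc,325,170,55,45,13,"pics/s11.png")
```

```text
{'t': np.float64(12.4), 'tool_pos': array([0.6269, 0.0536, 0.0536]), 'orientation': array([-2.2036e+00, -2.2391e+00,  1.0000e-04]), 'force': array([ 0.4673, -0.5387, -6.4947]), 'wrist_torque': array([-0.0649,  0.0131,  0.002 ]), 'opening': np.float64(0.0492)} -4.696395605604427
```

View pics/s11.png

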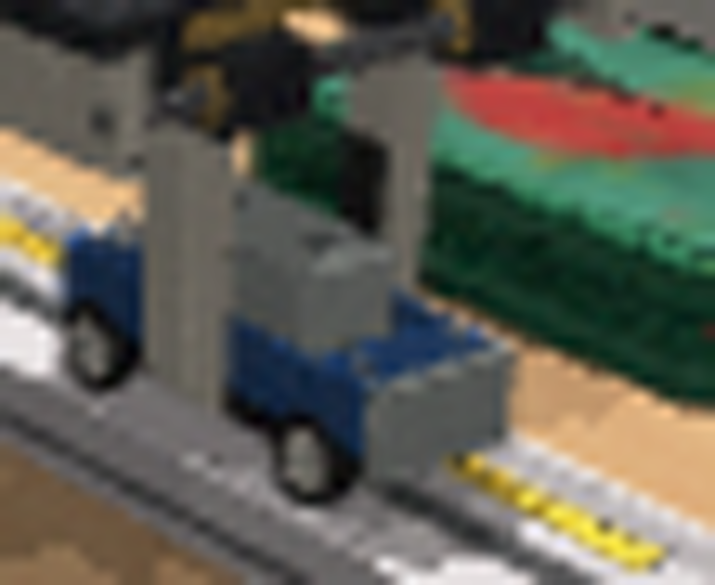

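Between the rails by eye, but the full weight is still carried. I lower in small steps until the wheels touch.

>>> {"name": "play_rows", "arguments": {
  "series": [
    [[1,0,0,-0.0005,0],[1,0,0,-0.001,0],[1,0,0,-0.001,0]]
  ]
}}

```text
t: 12.75
tool_pos: [0.627, 0.0536, 0.0531]
orientation: [2.203, 2.239, 0.0]
force: [-2.7, -0.5, -3.1]
opening: 0.0491
```

>>> {"name": "play_rows", "arguments": {
  "series": [
    [[1,0,0,-0.0005,0],[1,0,0,-0.001,0],[1,0,0,-0.001,0]]
  ]
}}

```text
t: 13.05
tool_pos: [0.6271, 0.0536, 0.053]
orientation: [2.203, 2.239, 0.0]
force: [-6.7, -0.8, 6.6]
opening: 0.0495
```

The wheels are on the deck: contact comes at TCP z 0.053, whereas standing on the rails would read about 0.059. I unload slightly and slide towards the launcher, stopping short of the plunger.

>>> {"name": "play_rows", "arguments": {
  "series": [
    [[1,0,0,0.0008,0],[1,0.0002,-0.01,0.0008,0],[1,0.0004,-0.025,0.0008,0],[1,0.0006,-0.04,0.0008,0],[1,0.0009,-0.055,0.0008,0],[1,0.0011,-0.07,0.0008,0],[1,0.0013,-0.08,0.0008,0],[1,0.0013,-0.08,0.0008,0]]
  ]
}}

```text
t: 13.85
tool_pos: [0.6286, -0.0294, 0.053]
orientation: [2.205, 2.236, -0.0]
force: [-4.4, -0.4, 5.9]
opening: 0.0495
```

Run:
```python
from m import *
from plant import sensors, read_camera
s=sensors.read_state();print({k:np.round(s[k],4) for k in("t","tool_pos","orientation","force","wrist_torque","opening")},2*np.arctan2(s["orientation"][1],s["orientation"][0]))
c=read_camera("scene");np.savez("scene12.npz",**c)
sc=load("scene12.npz");crop(sc,335,175,80,65,9.5,"pics/s12.png")
```

```text
{'t': np.float64(13.85), 'tool_pos': array([ 0.6286, -0.0294,  0.053 ]), 'orientation': array([ 2.2048e+00,  2.2358e+00, -5.0000e-04]), 'force': array([-4.3856, -0.3615,  5.8568]), 'wrist_torque': array([-0.1118,  1.0389,  0.0547]), 'opening': np.float64(0.0495)} 1.5847601136810632
```

View pics/s12.png

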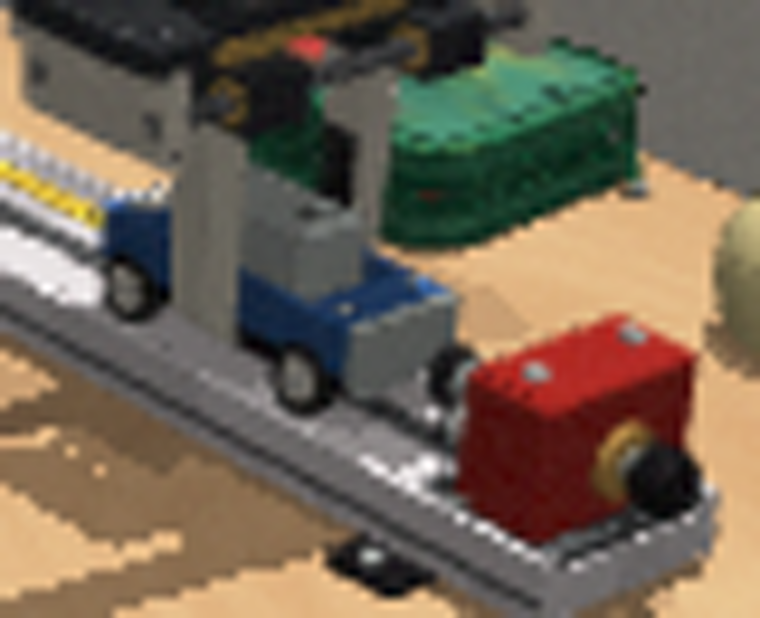

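>>> {"name": "play_rows", "arguments": {
  "series": [
    [[1,0,0,0.001,0],[1,0,0,0.001,0],[1,0,0,0.001,0]]
  ]
}}

```text
t: 14.2
tool_pos: [0.6284, -0.0268, 0.0532]
orientation: [2.204, 2.238, 0.0]
force: [0.9, 0.0, -3.3]
opening: 0.0501
```

Run:
```python
from m import *
from plant import sensors
s=sensors.read_state();print({k:np.round(s[k],4) for k in("t","tool_pos","force","wrist_torque")})
sc=load("scene12.npz")
f=lambda x,y:((x+.5)/9.5-.5+335,(y+.5)/9.5-.5+175)
h=[sc.plane(f(*q),.037)[0] for q in((302,379),(133,288))]
d=h[1]-h[0];a=np.arctan2(d[1],d[0]);n=np.array([np.sin(a),-np.cos(a)]);print(h,a,np.linalg.norm(d),"cart centre",(h[0]+h[1])[:2]/2+n*.0265)
```

```text
{'t': np.float64(14.2), 'tool_pos': array([ 0.6284, -0.0268,  0.0532]), 'force': array([ 0.9067,  0.0484, -3.3344]), 'wrist_torque': array([-0.0638, -0.0984, -0.1236])}
[array([ 0.6045169 , -0.07286265,  0.037     ]), array([0.60389187, 0.01014113, 0.037     ])] 1.578326378736883 0.08300614145686214 cart centre [ 0.63070363 -0.03116121]
```

The side load is gone and the cart is centred. I advance slowly onto the plunger.

>>> {"name": "play_rows", "arguments": {
  "series": [
    [[1,0,-0.004,0,0],[1,0,-0.009,0,0],[1,0,-0.014,0,0],[1,0,-0.019,0,0],[1,0,-0.023,0,0],[1,0,-0.026,0,0],[1,0,-0.028,0,0],[1,0,-0.028,0,0]]
  ]
}}

```text
t: 15.0
tool_pos: [0.6281, -0.0544, 0.0532]
orientation: [-2.203, -2.239, -0.0]
force: [2.6, 3.5, -6.3]
opening: 0.0498
```

>>> {"name": "play_rows", "arguments": {
  "series": [
    [[1,0,-0.002,0,0],[1,0,-0.004,0,0],[1,0,-0.006,0,0],[1,0,-0.008,0,0],[1,0,-0.008,0,0]]
  ]
}}

```text
t: 15.5
tool_pos: [0.6282, -0.0622, 0.0533]
orientation: [-2.203, -2.239, -0.001]
force: [3.0, 4.8, -7.4]
opening: 0.0494
```

>>> {"name": "play_rows", "arguments": {
  "series": [
    [[1,0,-0.001,-0.0006,0],[1,0,-0.002,-0.0006,0],[1,0,-0.003,-0.0006,0],[1,0,-0.004,-0.0006,0],[1,0,-0.005,-0.0006,0],[1,0,-0.006,-0.0006,0],[1,0,-0.007,-0.0006,0],[1,0,-0.007,-0.0006,0]]
  ]
}}

```text
t: 16.3
tool_pos: [0.6283, -0.0688, 0.0532]
orientation: [-2.203, -2.239, -0.001]
force: [1.8, 6.3, -4.6]
opening: 0.0497
```

>>> {"name": "play_rows", "arguments": {
  "series": [
    [[1,0,-0.0005,0,0],[1,0,-0.001,0,0],[1,0,-0.0015,0,0],[1,0,-0.0015,0,0]]
  ]
}}

```text
t: 16.7
tool_pos: [0.6284, -0.0701, 0.0532]
orientation: [-2.203, -2.239, -0.001]
force: [1.5, 6.2, -3.9]
opening: 0.0496
```

>>> {"name": "play_rows", "arguments": {
  "series": [
    [[1,0,-0.0005,0,0],[1,0,-0.001,0,0],[1,0,-0.001,0,0],[1,0,-0.001,0,0]]
  ]
}}

```text
t: 17.1
tool_pos: [0.6284, -0.0711, 0.0532]
orientation: [-2.203, -2.239, -0.001]
force: [1.8, 5.6, -4.1]
opening: 0.0497
```

>>> {"name": "play_rows", "arguments": {
  "series": [
    [[1,0,-0.0005,0,0],[1,0,-0.001,0,0],[1,0,-0.001,0,0],[1,0,-0.001,0,0]]
  ]
}}

```text
t: 17.5
tool_pos: [0.6284, -0.0717, 0.0532]
orientation: [-2.202, -2.239, -0.002]
force: [1.4, 7.7, -3.5]
opening: 0.0496
```

>>> {"name": "play_rows", "arguments": {
  "series": [
    [[1,0,-0.0005,0,0],[1,0,-0.001,0,0],[1,0,-0.001,0,0],[1,0,-0.001,0,0]]
  ]
}}

```text
t: 17.9
tool_pos: [0.6284, -0.0717, 0.0532]
orientation: [-2.201, -2.239, -0.003]
force: [2.6, 12.2, -3.0]
opening: 0.0494
```

Run:
```python
from m import *
from plant import sensors, read_camera
s=sensors.read_state();print({k:np.round(s[k],4) for k in("t","tool_pos","orientation","force","wrist_torque","opening")},2*np.arctan2(s["orientation"][1],s["orientation"][0]))
for n in("scene","top"):
    c=read_camera(n);np.savez(f"{n}13.npz",**c)
sc=load("scene13.npz");crop(sc,345,180,70,60,11,"pics/s13.png")
crop(load("top13.npz"),330,150,90,60,8,"pics/t13.png")
```

```text
{'t': np.float64(17.9), 'tool_pos': array([ 0.6284, -0.0717,  0.0532]), 'orientation': array([-2.2014, -2.2388, -0.0034]), 'force': array([ 2.6269, 12.239 , -2.9619]), 'wrist_torque': array([ 1.9303, -0.2619,  0.0446]), 'opening': np.float64(0.0494)} -4.695529852992316
```

View pics/s13.png

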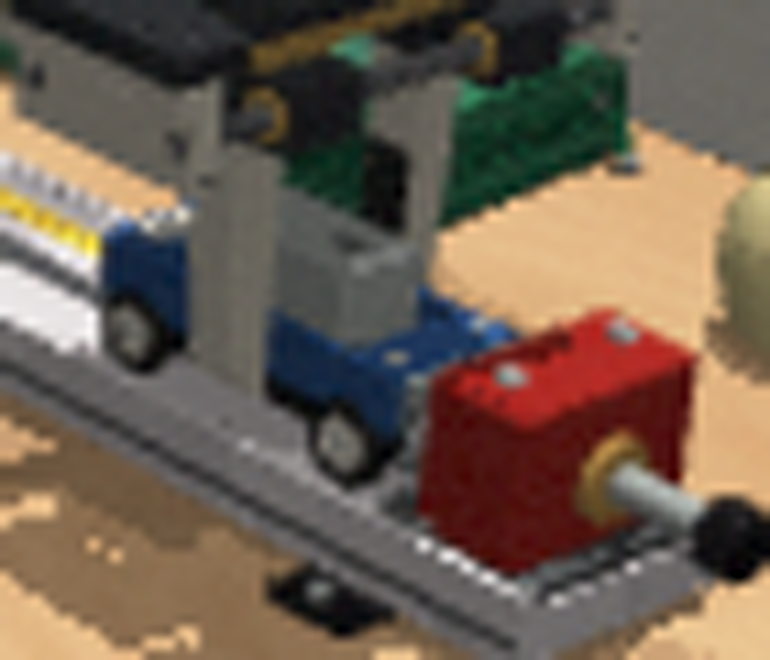

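View pics/t13.png

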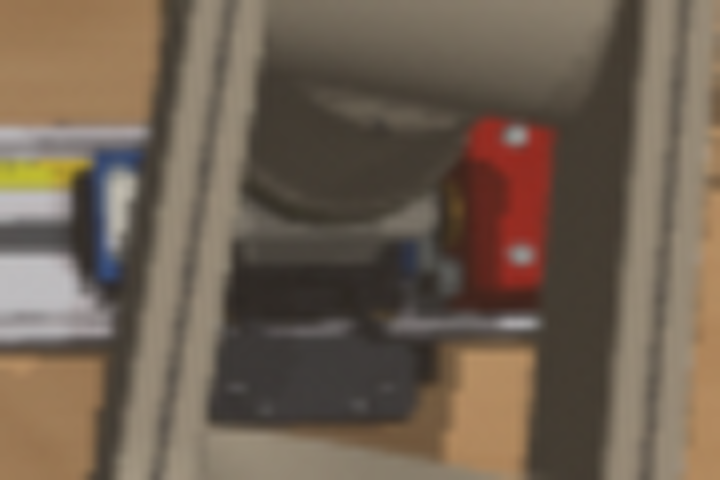

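The advance stopped at y = -0.0717 while the force rose from 7.7 to 12.2 N, so the pads have been met. The plunger rod now stands well out at the back of the housing. I add about 1 mm of push for margin.

>>> {"name": "play_rows", "arguments": {
  "series": [
    [[1,0,-0.0005,0,0],[1,0,-0.001,0,0],[1,0,-0.001,0,0],[1,0,-0.001,0,0],[1,0,-0.001,0,0],[1,0,-0.001,0,0],[1,0,-0.001,0,0],[1,0,-0.001,0,0]]
  ]
}}

```text
t: 18.8
tool_pos: [0.6284, -0.0718, 0.0532]
orientation: [-2.2, -2.239, -0.005]
force: [1.3, 15.9, -2.8]
opening: 0.0498
```

>>> {"name": "play_rows", "arguments": {
  "series": [
    [[1,0,0,0,0],[1,0,0,0,0],[1,0,0,0,0],[1,0,0,0,0],[1,0,0,0,0],[1,0,0,0,0],[1,0,0,0,0],[1,0,0,0,0]]
  ]
}}

```text
t: 19.6
tool_pos: [0.6284, -0.0718, 0.0532]
orientation: [-2.2, -2.238, -0.005]
force: [1.5, 16.1, -2.3]
opening: 0.0494
```

Run:
```python
from m import *
from plant import sensors, read_camera
s=sensors.read_state();print({k:np.round(s[k],4) for k in("t","tool_pos","orientation","force","wrist_torque","opening","dq")},2*np.arctan2(s["orientation"][1],s["orientation"][0]))
c=read_camera("scene");np.savez("scene14.npz",**c)
sc=load("scene14.npz");crop(sc,345,180,70,60,11,"pics/s14.png")
a,b=load("scene0.npz"),sc
crop(sc,160,140,330,190,2.4,"pics/s14w.png")
f=lambda x,y:((x+.5)/11-.5+345,(y+.5)/11-.5+180)
h=[sc.plane(f(*q),.037)[0] for q in((342,442),(134,330))]
d=h[1]-h[0];aa=np.arctan2(d[1],d[0]);n=np.array([np.sin(aa),-np.cos(aa)]);print(h,aa,np.linalg.norm(d),"cart centre",(h[0]+h[1])[:2]/2+n*.0265)
```

```text
{'t': np.float64(19.6), 'tool_pos': array([ 0.6284, -0.0718,  0.0532]), 'orientation': array([-2.2004, -2.2385, -0.0047]), 'force': array([ 1.5394, 16.1037, -2.2587]), 'wrist_torque': array([ 2.5105e+00, -2.2890e-01,  1.0000e-04]), 'opening': np.float64(0.0494), 'dq': array([-0.0006,  0.0021, -0.002 , -0.0007,  0.0005,  0.0004])} -4.695219546800129
[array([ 0.60356323, -0.11434352,  0.037     ]), array([ 0.60286423, -0.03050335,  0.037     ])] 1.5791334088394886 0.08384308432841404 cart centre [ 0.62971281 -0.0722025 ]
```

View pics/s14.png

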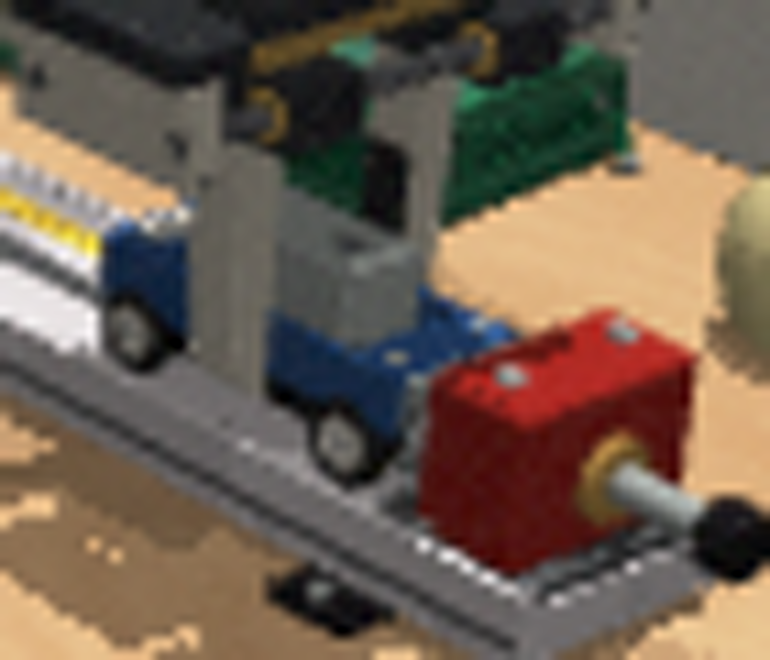

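View pics/s14w.png

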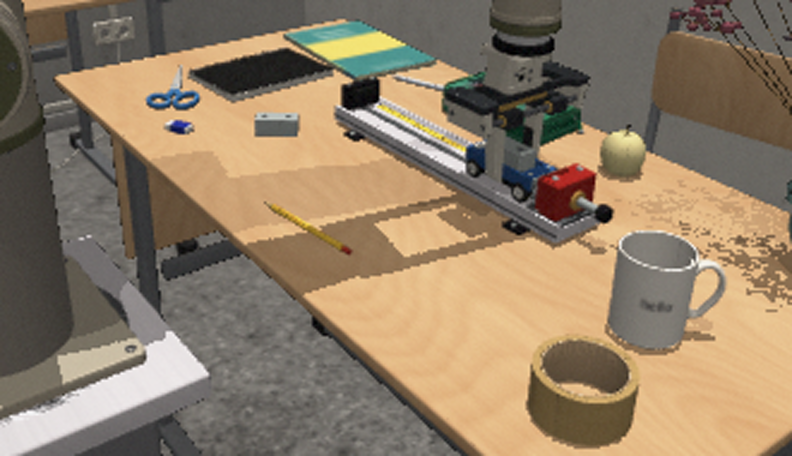

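The reading holds steady at 16 N: about 7 N from the plunger and 9 N on the pads. The cart is still, the bar is in the tray, and the mug, notebook, pencil and eraser are where they were. I hand the job in.

```bash
python3 -c "
from plant import robot,sensors
print(robot.close_job()); s=sensors.read_state(); print(s['t'],s['force'],s['tool_pos'])"
```

```text
the job is handed in; nothing more can be done
None
the job is handed in; nothing more can be done
```

The cart is on the track with the weight bar in its tray. The gripper is holding the steel plate pressed against the launcher's stop pads. I handed the job in at about t = 19.7 s, and no verdict is reported.

**What I did:** I took the bar farthest to the robot's right and set it in the tray. I then gripped the cart across its sides, lowered it between the rails, and pushed it back slowly onto the plunger and pads.

**Last checks:**
- **Push:** it held steady at about 16 N. Taking about 7 N for the plunger leaves roughly 9 N on the pads; I inferred that split and did not measure it.
- **Stop:** the cart stopped moving at y = -0.0718 while the force kept rising.
- **Plunger:** its rod stands well out at the back of the housing.
- **Both pads:** I could not see whether both pads touch. I rely on the cart's yaw, which I measured at 1.579–1.588 rad against 1.586 for the track.
- **Wheels:** the gripper height matches wheels standing on the deck.
- **Bar:** it was flat and about 2 mm off centre when placed, and still looked right in the last picture.
- **Bystanders:** the mug, notebook, pencil and eraser look unmoved in the last picture, judged by eye.

**Disagreements:**
- **Cameras:** the two views differ by about 2 mm in x and 3–5 mm in y. I relied on the scene camera, checked against the gripper's own position.
- **Wheel-hub yaw:** the final value from the hubs was 0.007 rad from the track line, which is small against the 0.06 rad limit.

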